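Dress the cap-care display and click its cover shut

ROBOT

A 6-joint arm with a two-finger parallel gripper is mounted at the origin on the work surface. World frame = base frame: x ahead of the robot, y to its left, z up, the work surface at z = 0. Lengths are in mm, angles in rad, forces in N, time in s.
With the tool pointing down it reaches from about 275 to 750 mm from the base axis. Payload 10.2 kg.
Tool frame: the origin (TCP) lies on the centre line of the jaws, within the pads' length; the fingertips stand 8 mm ahead of it and the grasp point (between the pads) lies 11 mm behind it; x points along the fingers, y is the direction in which the jaws open and shut, and the axes are right-handed (so a half turn about x gives the same grasp; the last joint's range is limited). The gripper opens to 85 mm and grips with 20 to 120 N. Pads are 22 mm wide; open, the fingers measure 114 mm over their backs; the gripper's body (76 mm by 85 mm) begins 54 mm behind the grasp point. The pads swing forward as they close: fully open they stand 13 mm farther back than shut.
Start: joints at [1.094, 0.313, 1.498, -0, 1.331, -0.223], TCP at [131.832, 508.185, 239.294] pointing down, gripper open.
Joint ranges: [-2.94, 2.94], [-0.97, 2.17], [0.19, 2.56], [-1.23, 4.37], [0.02, 3.11], [-2.88, 2.88]. Speed limits (rad/s): [2.39, 2.39, 3.01, 3.14, 3.14, 3.14].

INTERFACE

Orientations are given as a unit quaternion [w, x, y, z].
In Python, from rig import ctrl, vision, workorder gives the robot as it stands. The module is installed in compiled form; this text tells all that it offers.
- The arm moves only by the shell command python3 -m jog 'ROWS' [OPENING] [FORCE]. ROWS is JSON, a list that holds one entry, the list of rows, each a list of 6 numbers: the shift along the tool's x, y, z in m, then the turn, a rotation vector about the tool's x, y, z in rad. A call has 1 to 12 rows; each row shifts and turns the commanded pose from where the row before left it, along the tool's axes as they then stand; what a row does not reach is not made up. A row lasts 1/8 s, in which the tool goes at most 62.5 mm and 10.7 degrees, less where a joint would pass 70% of its speed; a pose out of reach is approached as far as the arm can. A call is refused whole if a number of a shift passes 0.0625 or a number of a turn 0.188, either way. A call with a gripper value outside its range is refused whole. OPENING is the closure in counts, from 0 (fully open) to 255 (shut), set as the call begins (- or left out, the last holds). The fingers move at their own pace and stop on an object; FORCE is the grip in N (left out, the last holds). Time passes only in rows, so rows that do not move let the fingers close. It gives the time, the measured TCP pose, the force and the opening at its end, in the units of the state.
- ctrl.sense(): the state, without advancing time (a new reading comes with each control period).
- vision.capture(name): name is "scene" or "top"; returns a dict with "image" (420x560x3 uint8, red, green, blue), "mtx" (3x3 intrinsics, pixels), "R" (3x3) and "t" (3): a world point X has camera coordinates R X + t. Camera axes: x right, y down, z forward; pixel columns grow to the right and rows downward; lengths in mm; the calibration is good to about 2 mm. A picture is of the moment at which its call begins. There is no depth.
- workorder.finish_job(): hands the job in, once; it reports no verdict.
The state is a dict: "time_s": time; "joints": joint angles; "dq": joint speeds; "tau": joint torques, N m; "eef_pos": TCP position; "ee_rot": TCP orientation; "force": force on the tool from outside, world axes, zero at the start; "wrist_torque": the same for the moment, N m; "grip_width": opening from 0.0 (shut) to 1.0 (fully open).
Only numpy, scipy, OpenCV 4.12 (cv2) and the standard library are available. Lean on these libraries where they do the work, as an engineer would, in place of code of your own. Each camera call takes 0.05 s, during which the arm holds its last target.

TASK

Dress the cap-care display: stand every fallen care bottle upright on the white display plinth, with the cap brush lying down beside them, all of it far enough in to fit under the clear cover. Then swing the hinged cover down over them and press it past its catch until it is fully shut, leaving the bottles standing and the other things on the table where they are.

Things in the scene. Friction and masses are not known exactly. Their poses are not given: they have to be found in the camera images.
- plinth: White display plinth fixed to the table, 200 (x) x 410 (y) x 35 mm high, grey felt on top. Origin: centre of its underside; x points to the hinge side (away from the robot), z up. The shut cover leaves 180 (x) x 390 (y) x 120 mm (high) inside, centred on the plinth; there is no rim on the plinth. At the middle of its front face a spring roller catch sticks out about 10 mm.
- cover (a joint): Angle of the clear cover: 0 = fully shut, grows as it opens about a y-parallel hinge, to 1.5 rad. It starts at 1.25 to 1.4 rad. The hinge is stiff (0.4 N m), so the cover stays about where it is left, and has to be pushed all the way. At about 0.075 rad it meets the roller catch and stands ajar; from there a push of about 8 to 15 N on the top near the front edge snaps it past the catch to 0, where it stays.
- cover_hinge (a point): The cover is a five-sided clear box with aluminium edges, outside 190 x 400 x 125 mm high, walls 5 mm, 0.6 kg. This point lies on its hinge axis: 95 mm behind the plinth's centre (+x of the plinth), 35.5 mm above the table. Its axes are those of the cover: they are the plinth's axes when shut, and turn with it.
- cover_edge (a point): Middle of the front upper edge of the cover: at (-190, 0, +125) mm from cover_hinge in the cover's own axes (moves with the cover). When shut the cover's top panel is 160 mm above the table. On the top panel, 25 mm behind this edge, stands a dark pull bar 60 mm long (along y), 12 mm thick, 28 mm high.
- bottle1: Care bottle: square white plastic bottle with a round black cap, 0.10 to 0.16 kg, 100 mm tall. Body 40 x 40 mm from the foot to 70 mm up, cap diameter 28 mm above. Origin at its middle (50 mm above the foot, on its axis); z axis from foot to cap, x and y axes square to its flat sides. At the start it lies on a flat side on the table. Only two or three of the four bottles are there.
- bottle2: Care bottle: square white plastic bottle with a round black cap, 0.10 to 0.16 kg, 100 mm tall. Body 40 x 40 mm from the foot to 70 mm up, cap diameter 28 mm above. Origin at its middle (50 mm above the foot, on its axis); z axis from foot to cap, x and y axes square to its flat sides. At the start it lies on a flat side on the table. Only two or three of the four bottles are there.
- bottle3: Care bottle: square white plastic bottle with a round black cap, 0.10 to 0.16 kg, 100 mm tall. Body 40 x 40 mm from the foot to 70 mm up, cap diameter 28 mm above. Origin at its middle (50 mm above the foot, on its axis); z axis from foot to cap, x and y axes square to its flat sides. At the start it lies on a flat side on the table. Only two or three of the four bottles are there.
- bottle4: Care bottle: square white plastic bottle with a round black cap, 0.10 to 0.16 kg, 100 mm tall. Body 40 x 40 mm from the foot to 70 mm up, cap diameter 28 mm above. Origin at its middle (50 mm above the foot, on its axis); z axis from foot to cap, x and y axes square to its flat sides. At the start it lies on a flat side on the table. Only two or three of the four bottles are there.
- brush: Cap brush, at the start lying on its bristles: wooden block 120 (x) x 42 (y) x 20 mm on a dark bristle block 108 x 34 x 18 mm, 38 mm high in all, 0.14 kg. Origin: its middle (19 mm above its underside), x along its length, z out of its wooden back. Any way of lying on the plinth is right for it.
- tape: Bystander: grey tape measure, 58 x 58 x 30 mm, among the bottles. Origin at the centre of its underside.
- phone: Bystander: plain black phone lying flat, 70 x 145 x 9 mm. Origin at the centre of its underside.
Not all that is in view belongs to the job. What is shaped like the bottle1 but green is not meant. Of the things that look like the brush, the larger one is meant.

How it is judged:
By the outcome, as a careful person would: the job done as asked, in the order asked, and still so for the second after the job is handed in, with the robot touching nothing.
Of bottle1, bottle2, bottle3, bottle4 only 2 to 3 are there at a start; the rules pass over those that are not, and their reading is None.
At some moment in a run one of brush may be knocked a few centimetres aside while the robot is not near it.
Once in a run the grip may slacken for a moment while it holds something.
It also fails if it takes over 210 s, if anything falls off the work surface, if the arm or the gripper's body presses on something with over 40 N, if the wrist force passes 120 N, or if a joint passes its speed limit or range.

## Working session

There is one attempt and no reset: what is moved stays moved. The work goes in short steps, Python scripts to look and compute and a shell command to move; the robot and the scene stay as the last step left them, time stands still between calls to the robot, and variables do not carry over. Pictures are saved under pics/ and viewed, and the job is handed in when it is done.

```bash
mkdir -p pics; ls; python3 - <<'E'
from rig import ctrl,vision
import cv2
s=ctrl.sense()
for k,v in s.items(): print(k,v)
for n in("scene","top"):
    c=vision.capture(n); cv2.imwrite(f"pics/{n}0.png",c["image"][:,:,::-1]); print(n,c["mtx"],c["R"],c["t"])
E
```

```text
pics
time_s 0.0
joints [ 1.09358809e+00  3.13469659e-01  1.49844928e+00  4.27856722e-05
  1.33099687e+00 -2.23405811e-01]
dq [-7.34833182e-04  6.02949364e-04  1.24157645e-03 -9.15225241e-06
  1.80482152e-04 -8.96983965e-04]
tau [ 3.67864459e-04 -4.12269223e+01 -2.59751612e+01 -1.49743082e-04
  4.07927277e-03 -1.37840561e-05]
eef_pos [131.70823447 507.95469886 238.72042025]
ee_rot [ 0.70124587  0.08906126  0.70159456 -0.08992997]
force [ 0.68952396  0.25007454 -0.58341213]
wrist_torque [ 0.02272093 -0.03490732  0.00081979]
grip_width 1.000649191780806
scene [[527.95943185   0.         281.16224843]
 [  0.         527.95943185 216.11240402]
 [  0.           0.           1.        ]] [[ 3.75073783e-01  9.26994960e-01  4.51695194e-05]
 [ 8.85171938e-01 -3.58137192e-01 -2.96998977e-01]
 [-2.75300378e-01  1.11436513e-01 -9.54877796e-01]] [-271.2067185  -414.92243683 1421.23652567]
top [[511.68254596   0.         279.17560824]
 [  0.         511.68254596 215.97364899]
 [  0.           0.           1.        ]] [[ 0.01577847 -0.99986985  0.00336627]
 [-0.99486412 -0.01603595 -0.09994116]
 [ 0.09998213 -0.00177206 -0.99498765]] [  64.53740723  539.46663986 1457.05187023]
```

View pics/scene0.png

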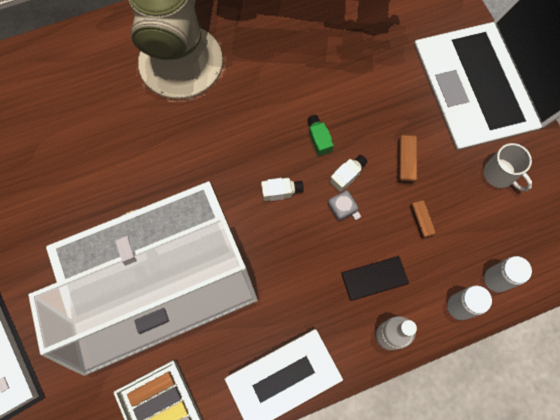

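View pics/top0.png

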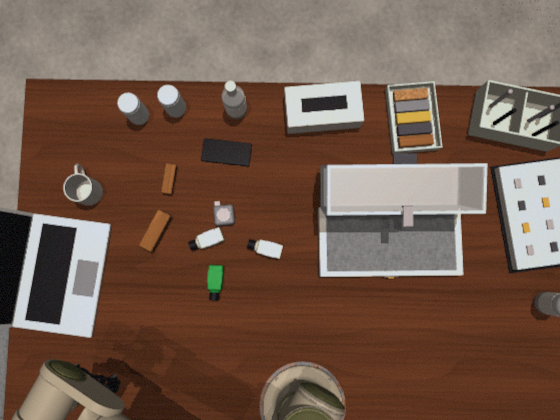

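```bash
cat > h.py <<'E'
import numpy as np, cv2
from rig import ctrl,vision
from scipy.spatial.transform import Rotation as Ro
def cap(n): return vision.capture(n)
def ray(c,uv,z):
    d=c["R"].T@np.linalg.solve(c["mtx"],[uv[0],uv[1],1.]); o=-c["R"].T@c["t"]
    return o+d*(z-o[2])/d[2]
def tri(c1,u1,c2,u2):
    A=[];b=[]
    for c,u in((c1,u1),(c2,u2)):
        P=c["mtx"]@np.c_[c["R"],c["t"]]
        for k in(0,1):
            r=P[k]-u[k]*P[2]; A.append(r[:3]); b.append(-r[3])
    return np.linalg.lstsq(np.array(A),np.array(b),rcond=None)[0]
def proj(c,X):
    p=c["mtx"]@(c["R"]@np.asarray(X,float)+c["t"]); return p[:2]/p[2]
def mask(c,kind):
    hsv=cv2.cvtColor(c["image"],cv2.COLOR_RGB2HSV); h,s,v=cv2.split(hsv)
    if kind=="white": return ((s<60)&(v>150)).astype(np.uint8)
    if kind=="black": return ((v<28)).astype(np.uint8)
    if kind=="wood": return ((h<16)&(s>100)&(v>115)).astype(np.uint8)
def blobs(m,amin=60,amax=5000):
    out=[]
    for k in cv2.findContours(m,cv2.RETR_EXTERNAL,cv2.CHAIN_APPROX_NONE)[0]:
        if amin<cv2.contourArea(k)<amax: out.append((cv2.contourArea(k),cv2.minAreaRect(k)))
    return out
def crop(c,x0,y0,x1,y1,f,name):
    im=cv2.resize(c["image"][y0:y1,x0:x1],None,fx=f,fy=f,interpolation=cv2.INTER_CUBIC); cv2.imwrite("pics/"+name+".png",im[:,:,::-1])
def st():
    s=ctrl.sense(); w,x,y,z=s["ee_rot"]; R=Ro.from_quat([x,y,z,w]); return s,R
E
python3 - <<'E'
from h import *
for n in("scene","top"):
    c=cap(n)
    for k in("white","wood","black"):
        for a,r in blobs(mask(c,k)):
            print(n,k,int(a),np.round(r[0],1),np.round(r[1],1),round(r[2]), np.round(ray(c,r[0],38 if k=="wood" else 40)[:2]))
    if n=="top": crop(c,130,150,330,300,4,"crop_top")
    else: crop(c,250,100,450,250,4,"crop_scene")
E
```

```text
scene white 1029 [154.7 403.6] [64.4 68.8] 66 [ 803. -323.]
scene white 1500 [ 16. 368.] [32. 94.] 0 [ 620. -580.]
scene white 448 [402.9 333.7] [24.4 30.1] 68 [870. 231.]
scene white 204 [170.3 335.9] [  2.5 184.1] 67 [ 681. -248.]
scene white 605 [477. 300.] [28. 28.] 90 [866. 419.]
scene white 586 [517.5 270.1] [27.5 27.8] 18 [840. 538.]
scene white 288 [343.3 203.6] [18.2 18. ] 59 [543. 233.]
scene white 468 [277.6 186.1] [16.8 32.2] 82 [443. 104.]
scene white 451 [346.5 171.5] [17.  29.7] 45 [470. 274.]
scene white 866 [519.1 162.2] [48.1 30.6] 35 [606. 675.]
scene white 552 [187.5  82.1] [26.4 72.9] 70 [91. -4.]
scene white 165 [143.8  66.5] [27.6 10.1] 79 [  5. -94.]
scene white 131 [156.   22.4] [40.3  8.1] 4 [-112.  -23.]
scene wood 815 [218.8 409.8] [32.8 34.9] 65 [ 866. -201.]
scene wood 63 [205.7 391. ] [ 5.4 25.8] 68 [ 820. -214.]
scene wood 603 [149.9 388.8] [14.  47.6] 62 [ 771. -324.]
scene wood 210 [ 61.2 380.8] [17.6 40.3] 68 [ 683. -497.]
scene wood 189 [354.9 357.8] [10.3 40.2] 63 [877. 112.]
scene wood 147 [350.1 345.7] [ 4.7 43.5] 67 [850. 113.]
scene wood 1062 
[... 1846 characters left out ...]
93 [167.5  94.5] [19. 19.] 90 [891. 407.]
top white 492 [11.5 94. ] [38. 23.] 90 [885. 866.]
top white 88 [455.5  58.5] [11. 15.] 90 [1015. -443.]
top white 110 [38.9 42.6] [18.5 12.4] 83 [1043.  795.]
top white 2671 [116.   55.5] [152.  47.] 0 [1007.  564.]
top white 181 [154.9  35.6] [37.3 18.1] 46 [1071.  452.]
top white 179 [368.    6.5] [13. 22.] 90 [1173. -183.]
top wood 500 [153.9 229.9] [13.6 40.7] 29 [491. 432.]
top wood 249 [168.  177.9] [ 9.9 29.4] 9 [643. 397.]
top wood 281 [416.  139.5] [ 9.9 33.5] 85 [ 769. -323.]
top wood 292 [410.5  93.8] [10.1 33.3] 85 [ 906. -309.]
top black 190 [101.1 375. ] [42.7 13.8] 35 [ 84. 562.]
top black 2162 [ 15.  267.5] [111.  30.] 90 [378. 821.]
```

View pics/crop_top.png

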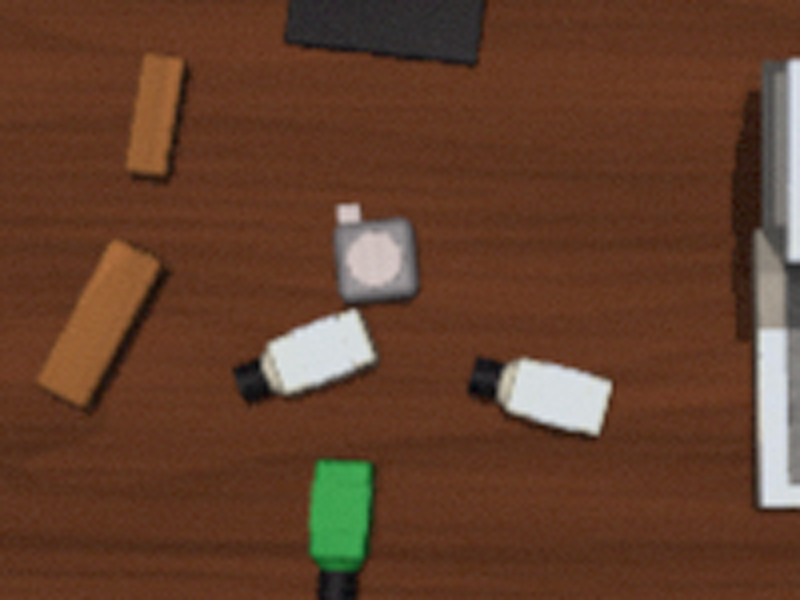

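View pics/crop_scene.png

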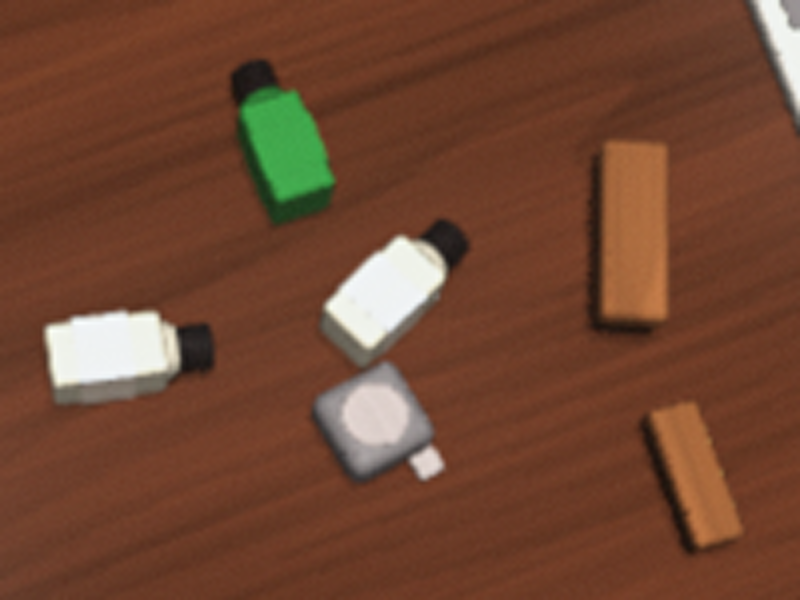

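Two white bottles are visible, in the top view at (208,238) and (268,249). The green one at (215,280) is a decoy. The two brush-like things are at (154,230), about 120 mm long, and (168,178), about 85 mm long. The larger one at (154,230) is meant, and the crops confirm this. Next I'll measure the plinth and the bottle axes.

```bash
python3 - <<'E'
from h import *
c=cap("top"); d=cap("scene")
crop(c,300,140,500,290,4,"pl_top"); crop(d,20,170,270,380,3.2,"pl_scene")
# bottles: axis from white body centre & black cap
for n,cc,ws in(("top",c,[(268,248.1),(208.6,237.8)]),("scene",d,[(277.6,186.1),(346.5,171.5)])):
    g=cv2.cvtColor(cc["image"],cv2.COLOR_RGB2GRAY)
    for w in ws:
        m=np.zeros_like(g); cv2.circle(m,(int(w[0]),int(w[1])),32,1,-1)
        k=((g<40)&(m>0)).astype(np.uint8)
        num,lab,stt,cen=cv2.connectedComponentsWithStats(k)
        for i in range(1,num):
            if stt[i,4]>25: print(n,w,"cap",cen[i],stt[i,4],ray(cc,cen[i],25)[:2])
        print("  body40",ray(cc,w,40)[:2])
# tri
for a,b in(((268,248.1),(277.6,186.1)),((208.6,237.8),(346.5,171.5)),((153.9,229.9),None)):
    if b: print(tri(c,a,d,b))
s,R=st(); print(R.as_matrix())
E
```

```text
top (268, 248.1) cap [250. 247.] 33 [447.22913973 155.89354894]
  body40 [444.32850595 103.61670627]
top (208.6, 237.8) cap [193.5        247.55882353] 34 [443.0266527  318.77771718]
  body40 [471.05100992 274.0486808 ]
scene (277.6, 186.1) cap [298.925 189.5  ] 40 [465.02477654 151.0897457 ]
  body40 [442.59556569 104.21957784]
scene (346.5, 171.5) cap [361.47826087 159.94202899] 69 [451.20389312 324.87369749]
  body40 [470.3241648  273.68843466]
[444.17248662 103.57234186  44.5398094 ]
[470.86573286 273.57505156  41.39644118]
[[-1.97415390e-04  2.51064214e-01  9.67970414e-01]
 [-3.60719566e-04  9.67970352e-01 -2.51064272e-01]
 [-9.99999915e-01 -3.98729818e-04 -1.00528470e-04]]
```

View pics/pl_top.png

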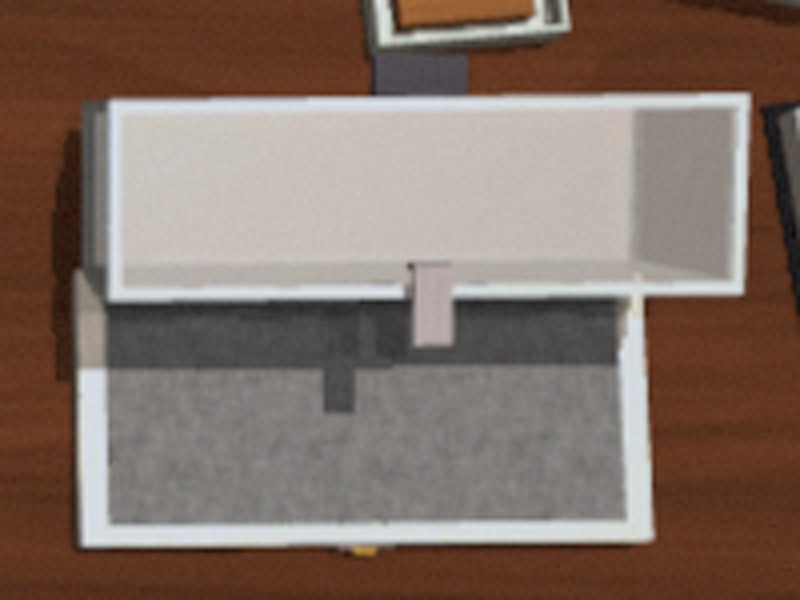

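View pics/pl_scene.png

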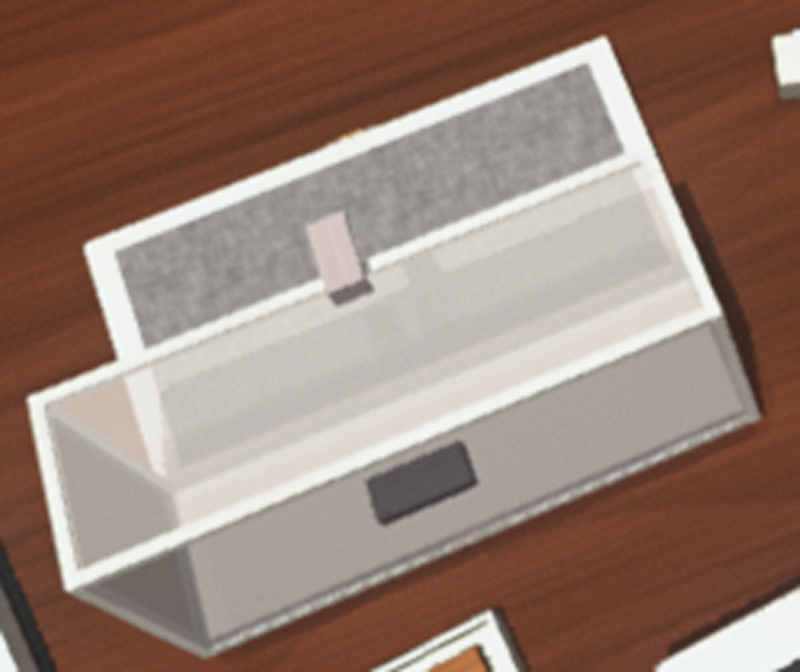

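```bash
python3 - <<'E'
from h import *
c=cap("top"); d=cap("scene")
print(-c["R"].T@c["t"],-d["R"].T@d["t"])
L=tri(c,(319.4,276),d,(209.1,181.9)); Rr=tri(c,(463.2,275),d,(47.2,246.6))
print(L,Rr,np.linalg.norm(L-Rr))
for cc,a,b in((c,(319.4,276),(463.2,275)),(d,(209.1,181.9),(47.2,246.6))):
    p,q=ray(cc,a,35),ray(cc,b,35); e=(p-q)/np.linalg.norm(p-q); n=np.array([e[1],-e[0],0]); print(p,q,np.linalg.norm(p-q),"yaw",np.degrees(np.arctan2(-e[0],e[1])),"centre",(p+q)/2+n*100)
# latch tab / bar: bar scene crop centre (422,478) -> 
def pc(u,v): return (20+u/3.2,170+v/3.2)
# cover top panel front upper edge: scene corners (718,312),(70,588) ; top (750,95)?,(108,100)
def tc(u,v): return (300+u/4,140+v/4)
print("A",tri(c,tc(108,100),d,pc(718,312)),"B",tri(c,tc(750,95),d,pc(70,588)))
print("lip",tri(c,tc(108,300),d,pc(640,160)),tri(c,tc(743,295),d,pc(30,398)))
# bottle orientation
for cc,(o) in((c,"top"),):
    pass
E
```

```text
[ 389.998551     75.76185597 1503.44629315] [ 860.26718028  -55.56953766 1233.88791212]
[367.28377428 -44.82992729  32.05938748] [ 376.76967325 -453.74945437   31.06709933] 409.03074034162165
[367.40284995 -44.25149738  35.        ] [ 376.69436097 -454.79321568   35.        ] 410.64684906510803 yaw 1.2965150064483792 centre [ 472.0230042  -247.25970407   35.        ]
[368.4110626  -45.16898146  35.        ] [ 378.76619961 -450.29128284   35.        ] 405.25462112103025 yaw 1.4641911475785463 centre [ 473.5559801  -245.17491465   35.        ]
A [645.13699263 -43.4765388  250.63896997] B [ 655.24100053 -441.16012931  249.26384318]
lip [524.55213528 -51.48892666 202.89024895] [ 532.83009704 -445.70774009  221.8970905 ]
```

```bash
cat >> h.py <<'E'
def Rpick(b,phi):
    b=np.array([b[0],b[1],0.])/np.hypot(*b[:2]); p=np.radians(phi)
    x=-np.cos(p)*np.array([0,0,1.])-np.sin(p)*b; y=np.cross([0,0,1.],b); return Ro.from_matrix(np.c_[x,y,np.cross(x,y)])
def Rplace(az,phi):
    a=np.radians(az);p=np.radians(phi); h=np.array([np.cos(a),np.sin(a),0])
    x=np.cos(p)*h-np.sin(p)*np.array([0,0,1.]); y=np.cross([0,0,1.],h); return Ro.from_matrix(np.c_[x,y,np.cross(x,y)])
def Rdown(az):  # tool down, jaw y at azimuth az+90
    return Rplace(az,90)
def go(P=None,T=None,first="t"):
    """totals in tool axes; first='t': translate then turn"""
    s,R=st(); p=s["eef_pos"]
    if T is None: T=R
    rv=(R.inv()*T).as_rotvec(); print("turn",np.round(rv,4),"min rows %.1f"%(np.linalg.norm(rv)/.187))
    if P is not None:
        dw=np.array(P)-p; print("world d",np.round(dw,1),"tool now",np.round(R.inv().apply(dw),1),"tool after turn",np.round(T.inv().apply(dw),1))
    print("joints",np.round(s["joints"],2),"pos",np.round(p,1),"f",np.round(s["force"],1),"grip %.3f"%s["grip_width"],"t %.1f"%s["time_s"])
E
python3 - <<'E'
from h import *
go((444.3,104.1,130),Rpick((.234,.972),25))
E
```

```text
turn [-1.5607  0.3398 -0.3459] min rows 8.7
world d [ 312.5 -404.  -109.2] tool now [ 109.3 -312.6  403.9] tool after turn [ 234.1 -398.4 -243.6]
joints [ 1.09  0.31  1.5  -0.    1.33 -0.22] pos [131.8 508.1 239.2] f [-0.2  0.1  0.5] grip 1.000 t 0.4
```

```bash
python3 -m jog '[[[0.009,-0.026,0.0336,0,0,0],[0.009,-0.026,0.0336,0,0,0],[0.009,-0.026,0.0336,0,0,0],[0.009,-0.026,0.0336,0,0,0],[0.009,-0.026,0.0336,0,0,0],[0.009,-0.026,0.0336,0,0,0],[0.009,-0.026,0.0336,0,0,0],[0.009,-0.026,0.0336,0,0,0],[0.009,-0.026,0.0336,0,0,0],[0.009,-0.026,0.0336,0,0,0],[0.009,-0.026,0.0336,0,0,0],[0.009,-0.026,0.0336,0,0,0]]]' 60 60
python3 -m jog '[[[0,0,0,-0.156,0.034,-0.0346],[0,0,0,-0.156,0.034,-0.0346],[0,0,0,-0.156,0.034,-0.0346],[0,0,0,-0.156,0.034,-0.0346],[0,0,0,-0.156,0.034,-0.0346],[0,0,0,-0.156,0.034,-0.0346],[0,0,0,-0.156,0.034,-0.0346],[0,0,0,-0.156,0.034,-0.0346],[0,0,0,-0.156,0.034,-0.0346],[0,0,0,-0.156,0.034,-0.0346]]]'
python3 - <<'E'
from h import *
go((444.3,104.1,17),Rpick((.234,.972),25))
crop(cap("scene"),150,60,430,270,2.8,"s1")
E
```

```text
time_s: 1.9
eef_pos: [444.6, 103.7, 131.1]
ee_rot: [0.702, 0.09, 0.701, -0.09]
force: [0.0, 0.7, -0.8]
grip_width: 0.761
time_s: 3.15
eef_pos: [443.9, 105.0, 131.3]
ee_rot: [0.421, -0.523, 0.662, 0.333]
force: [0.2, -0.8, 0.1]
grip_width: 0.761
turn [ 0.0044 -0.0011  0.0009] min rows 0.0
world d [   0.4   -0.9 -114.3] tool now [103.9  -0.7  47.7] tool after turn [103.9  -0.6  47.6]
joints [ 0.19  0.43  1.7  -0.42  1.23 -2.53] pos [443.9 105.  131.3] f [ 0.2 -0.8  0.1] grip 0.761 t 3.1
```

View pics/s1.png

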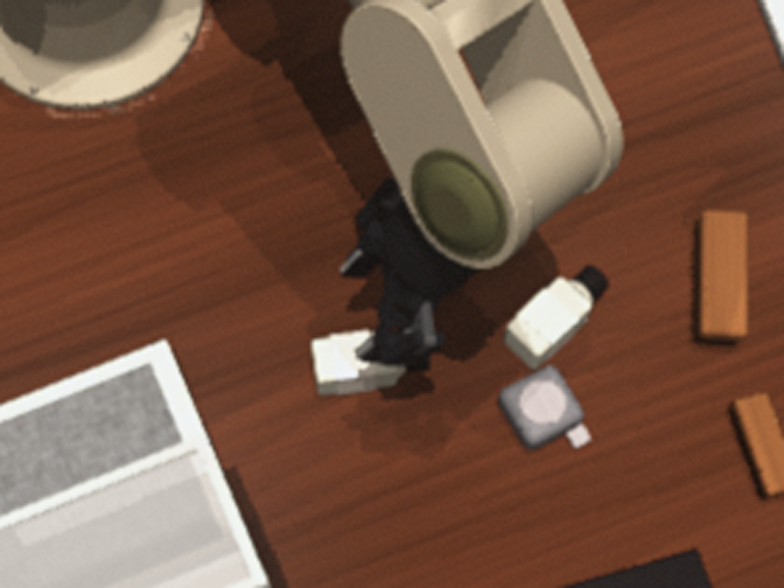

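```bash
python3 -m jog '[[[0.0173,0,0.008,0,0,0],[0.0173,0,0.008,0,0,0],[0.0173,0,0.008,0,0,0],[0.0173,0,0.008,0,0,0],[0.0173,0,0.008,0,0,0],[0.0173,0,0.008,0,0,0],[0,0,0,0,0,0]]]' 60 60
python3 - <<'E'
from h import *
go((444.3,104.1,17),Rpick((.234,.972),25))
crop(cap("scene"),200,110,400,260,4,"s2")
E
```

```text
time_s: 4.08
eef_pos: [443.1, 104.4, 15.9]
ee_rot: [0.422, -0.521, 0.663, 0.332]
force: [1.2, 0.3, 0.5]
grip_width: 0.762
turn [-0.0009 -0.0009 -0.0024] min rows 0.0
world d [ 1.2 -0.3  1.1] tool now [-1.  -1.2 -0.5] tool after turn [-1.  -1.2 -0.5]
joints [ 0.19  0.62  1.77 -0.48  1.   -2.41] pos [443.1 104.4  15.9] f [1.2 0.3 0.5] grip 0.762 t 4.1
```

View pics/s2.png

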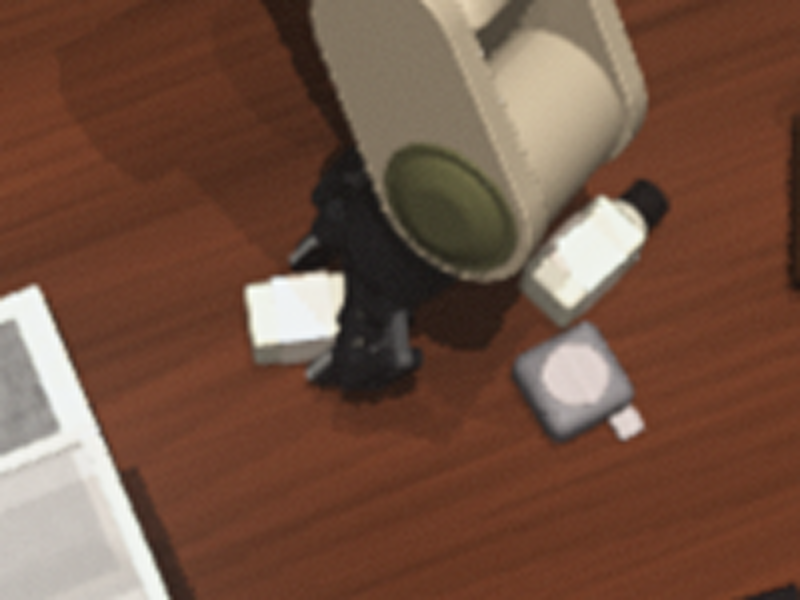

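The fingers straddle bottle B (crop (300,315)), so I'll close and lift a little.

```bash
python3 -m jog '[[[0,0,0,0,0,0],[0,0,0,0,0,0],[0,0,0,0,0,0],[0,0,0,0,0,0],[0,0,0,0,0,0],[0,0,0,0,0,0]]]' 255 60
python3 -m jog '[[[-0.018,0,-0.0084,0,0,0],[-0.018,0,-0.0084,0,0,0],[-0.018,0,-0.0084,0,0,0],[-0.018,0,-0.0084,0,0,0],[-0.018,0,-0.0084,0,0,0],[0,0,0,0,0,0]]]'
python3 - <<'E'
from h import *
from h import Rplace
go((440,-100,150),Rplace(1.3,25))
crop(cap("scene"),150,60,430,270,2.8,"s3")
E
```

```text
time_s: 4.88
eef_pos: [444.3, 104.8, 17.8]
ee_rot: [0.423, -0.522, 0.662, 0.332]
force: [0.6, 2.1, 6.4]
grip_width: 0.458
time_s: 5.62
eef_pos: [444.2, 104.7, 117.1]
ee_rot: [0.423, -0.522, 0.662, 0.332]
force: [0.1, -0.5, -1.5]
grip_width: 0.457
turn [ 1.3499 -1.3184 -0.4897] min rows 10.4
world d [  -4.2 -204.7   32.9] tool now [  54.6  -44.1 -195.1] tool after turn [ -21.9 -204.5   26.1]
joints [ 0.19  0.45  1.72 -0.43  1.19 -2.52] pos [444.2 104.7 117.1] f [ 0.1 -0.5 -1.5] grip 0.457 t 5.6
```

View pics/s3.png

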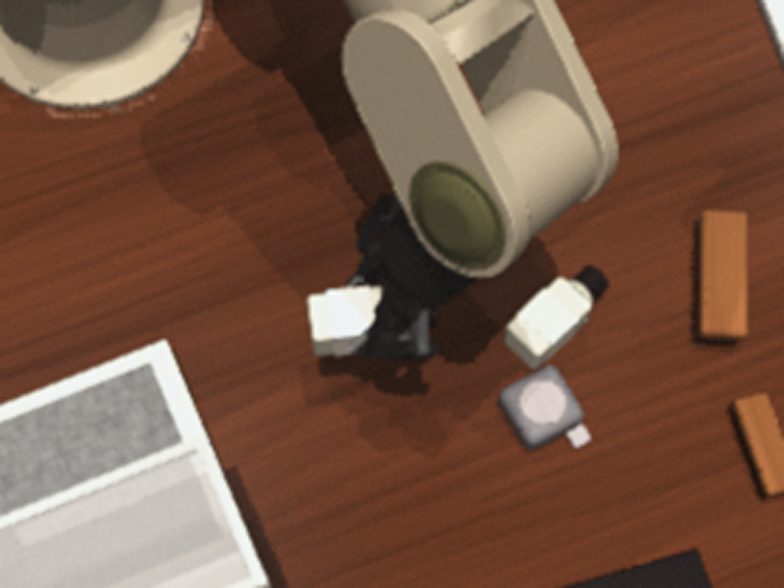

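```bash
python3 -m jog '[[[-0.004,0,0,0.1125,-0.1099,-0.0408],[-0.004,0,0,0.1125,-0.1099,-0.0408],[-0.004,0,0,0.1125,-0.1099,-0.0408],[-0.004,0,0,0.1125,-0.1099,-0.0408],[0,0,0,0.1125,-0.1099,-0.0408],[0,0,0,0.1125,-0.1099,-0.0408],[0,0,0,0.1125,-0.1099,-0.0408],[0,0,0,0.1125,-0.1099,-0.0408],[0,0,0,0.1125,-0.1099,-0.0408],[0,0,0,0.1125,-0.1099,-0.0408],[0,0,0,0.1125,-0.1099,-0.0408],[0,0,0,0.1125,-0.1099,-0.0408]]]'
python3 - <<'E'
from h import *
go((440,-100,150),Rplace(1.3,25))
crop(cap("scene"),150,20,430,230,2.8,"s4")
E
```

```text
time_s: 7.18
eef_pos: [437.5, 126.7, 231.3]
ee_rot: [0.952, -0.032, 0.304, 0.025]
force: [-0.6, 0.1, -0.6]
grip_width: 0.458
turn [ 0.0617 -0.1821 -0.0157] min rows 1.0
world d [   2.5 -226.7  -81.3] tool now [  42.8 -222.4  -81.9] tool after turn [  32.  -226.6  -74.8]
joints [ 0.01 -0.15  2.33  1.24  0.02 -2.88] pos [437.5 126.7 231.3] f [-0.6  0.1 -0.6] grip 0.458 t 7.2
```

View pics/s4.png

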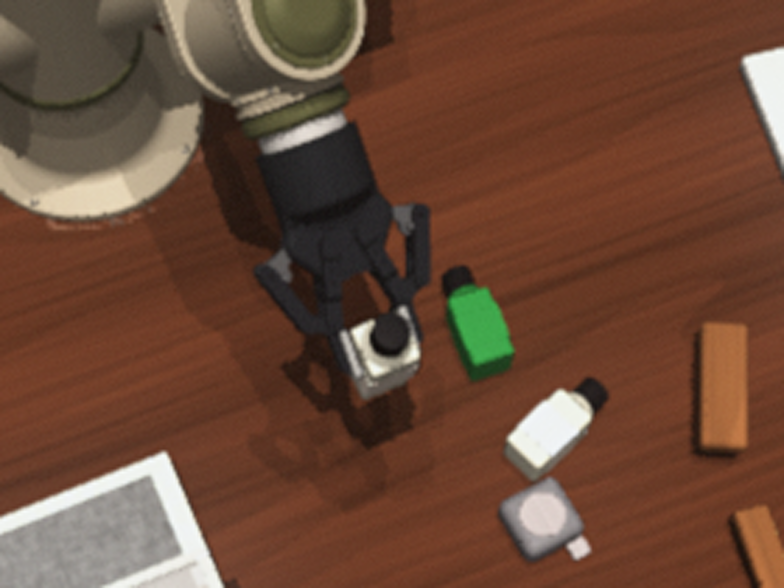

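The wrist ran into its limits: j5 is near 0 and j6 is at -2.88. The other jaw assignment, a half turn about the tool's x, leaves j6 mid-range when the tool points forward with j4 positive. I'll lay the bottle back down and re-grip it that way.

```bash
python3 - <<'E'
from h import *
go((444.3,106,117),Rpick((.234,.972),25))
E
```

```text
turn [-1.3059  1.163   0.3898] min rows 9.6
world d [   6.7  -20.  -117.3] tool now [ 72.4 -15.3 -93.5] tool after turn [113.9 -11.2  33.4]
joints [ 0.01 -0.15  2.33  1.24  0.02 -2.88] pos [437.6 126.  234.3] f [ 0.6 -2.  -0. ] grip 0.454 t 7.2
```

```bash
python3 -m jog '[[[0,0,0,-0.109,0.097,0.0325],[0,0,0,-0.109,0.097,0.0325],[0,0,0,-0.109,0.097,0.0325],[0,0,0,-0.109,0.097,0.0325],[0,0,0,-0.109,0.097,0.0325],[0,0,0,-0.109,0.097,0.0325],[0,0,0,-0.109,0.097,0.0325],[0,0,0,-0.109,0.097,0.0325],[0,0,0,-0.109,0.097,0.0325],[0,0,0,-0.109,0.097,0.0325],[0,0,0,-0.109,0.097,0.0325],[0,0,0,-0.109,0.097,0.0325]]]'
python3 - <<'E'
from h import *
go((444.3,106,60),Rpick((.234,.972),25))
E
```

```text
time_s: 8.72
eef_pos: [442.8, 138.5, 235.7]
ee_rot: [0.51, -0.494, 0.626, 0.321]
force: [-0.8, 0.3, -1.7]
grip_width: 0.457
turn [-0.1069  0.1535  0.0695] min rows 1.1
world d [   1.5  -32.5 -175.7] tool now [177.6   6.6  19.2] tool after turn [172.5  -9.1  46. ]
joints [ 0.21  0.24  1.63 -0.3   1.33 -2.53] pos [442.8 138.5 235.7] f [-0.8  0.3 -1.7] grip 0.457 t 8.7
```

```bash
python3 -m jog '[[[0,0,0,-0.053,0.077,0.035],[0,0,0,-0.053,0.077,0.035],[0.0288,-0.0015,0.0077,0,0,0],[0.0288,-0.0015,0.0077,0,0,0],[0.0288,-0.0015,0.0077,0,0,0],[0.0288,-0.0015,0.0077,0,0,0],[0.0288,-0.0015,0.0077,0,0,0],[0.0288,-0.0015,0.0077,0,0,0],[0,0,0,0,0,0]]]'
python3 - <<'E'
from h import *
go((444.3,106,19),Rpick((.234,.972),25))
crop(cap("scene"),150,60,430,270,2.8,"s5")
E
```

```text
time_s: 9.85
eef_pos: [443.5, 106.5, 58.5]
ee_rot: [0.423, -0.52, 0.663, 0.333]
force: [-0.4, -0.6, -0.8]
grip_width: 0.459
turn [-0.0028  0.0021 -0.0028] min rows 0.0
world d [  0.8  -0.5 -39.5] tool now [36.  -0.9 16.3] tool after turn [35.9 -0.9 16.4]
joints [ 0.19  0.55  1.75 -0.45  1.08 -2.45] pos [443.5 106.5  58.5] f [-0.4 -0.6 -0.8] grip 0.459 t 9.8
```

View pics/s5.png

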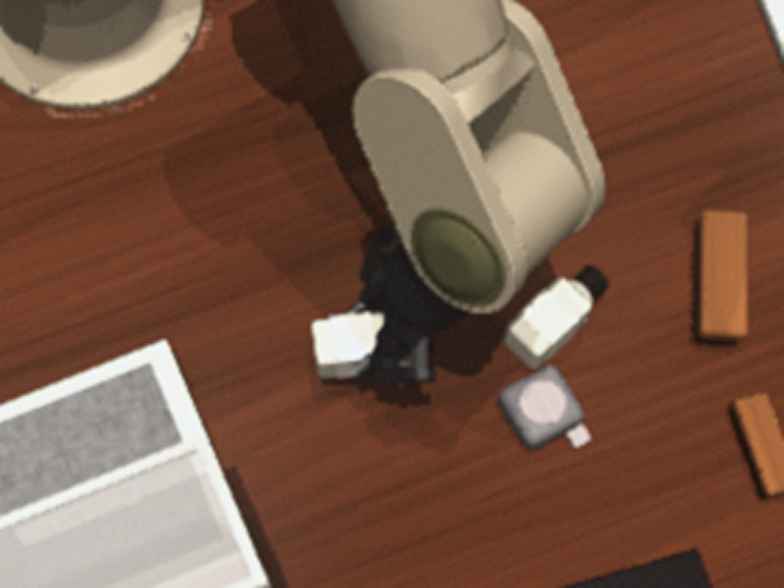

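```bash
python3 -m jog '[[[0.012,0,0.0055,0,0,0],[0.012,0,0.0055,0,0,0],[0.012,0,0.0055,0,0,0],[0,0,0,0,0,0]]]'
python3 -m jog '[[[0,0,0,0,0,0],[0,0,0,0,0,0],[0,0,0,0,0,0],[0,0,0,0,0,0]]]' 60
python3 -m jog '[[[-0.03,0,-0.014,0,0,0],[-0.03,0,-0.014,0,0,0],[-0.03,0,-0.014,0,0,0],[-0.03,0,-0.014,0,0,0],[0,0,0,0.18,0,0],[0,0,0,0.18,0,0],[0,0,0,0.18,0,0],[0,0,0,0.18,0,0],[0,0,0,0.18,0,0],[0,0,0,0.18,0,0],[0,0,0,0.18,0,0]]]'
python3 -m jog '[[[0,0,0,0.18,0,0],[0,0,0,0.18,0,0],[0,0,0,0.18,0,0],[0,0,0,0.18,0,0],[0,0,0,0.18,0,0],[0,0,0,0.18,0,0],[0,0,0,0.18,0,0],[0,0,0,0.18,0,0],[0,0,0,0.18,0,0],[0,0,0,0.18,0,0],[0,0,0,0.08,0,0]]]'
python3 - <<'E'
from h import *
c=cap("top"); d=cap("scene")
go((444.3,104,17),Rpick((.234,.972),25)*Ro.from_rotvec([np.pi,0,0]))
for n,cc in(("top",c),("scene",d)):
  for a,r in blobs(mask(cc,"white"),250,600): print(n,int(a),np.round(r[0],1),np.round(r[1],1),round(r[2]),np.round(ray(cc,r[0],40)[:2]))
crop(c,130,150,330,300,4,"s6")
E
```

```text
time_s: 10.4
eef_pos: [444.5, 107.0, 20.2]
ee_rot: [0.425, -0.52, 0.662, 0.332]
force: [1.0, 0.5, -1.0]
grip_width: 0.462
time_s: 10.9
eef_pos: [445.1, 107.1, 21.4]
ee_rot: [0.426, -0.521, 0.662, 0.332]
force: [-0.1, 0.5, 0.1]
grip_width: 0.763
time_s: 12.28
eef_pos: [444.3, 106.5, 153.7]
ee_rot: [0.651, -0.168, 0.73, -0.124]
force: [-0.1, 0.1, 0.7]
grip_width: 0.763
time_s: 13.65
eef_pos: [444.4, 106.5, 153.7]
ee_rot: [-0.52, -0.426, -0.331, 0.662]
force: [-0.3, -0.1, -0.5]
grip_width: 0.761
turn [-0.0039 -0.0052 -0.0019] min rows 0.0
world d [  -0.    -2.5 -136.6] tool now [ 1.252e+02  1.000e-01 -5.490e+01] tool after turn [124.9   0.6 -55.5]
joints [ 0.19  0.4   1.68 -0.41  1.27  0.59] pos [444.3 106.5 153.6] f [ 0.  -0.8  0.2] grip 0.766 t 13.8
top 325 [300.9 374.3] [16.6 49.2] 81 [94.  6.]
top 291 [127.5 102.5] [19. 19.] 90 [865. 524.]
top 291 [167.5  94.5] [19. 19.] 90 [891. 407.]
top 277 [228.7  63. ] [38.8 19.7] 34 [990. 230.]
scene 449 [402.7 333.7] [24.7 30.3] 69 [870. 231.]
scene 586 [517.5 270.1] [27.5 27.8] 18 [840. 538.]
scene 263 [343.8 203.6] [17.9 17.9] 63 [543. 234.]
scene 438 [346.8 171.3] [17. 29.] 45 [470. 275.]
scene 587 [341.9 100.2] [25.9 39.3] 61 [288. 343.]
scene 393 [316.4  63. ] [49.4 34.5] 54 [164. 325.]
```

View pics/s6.png

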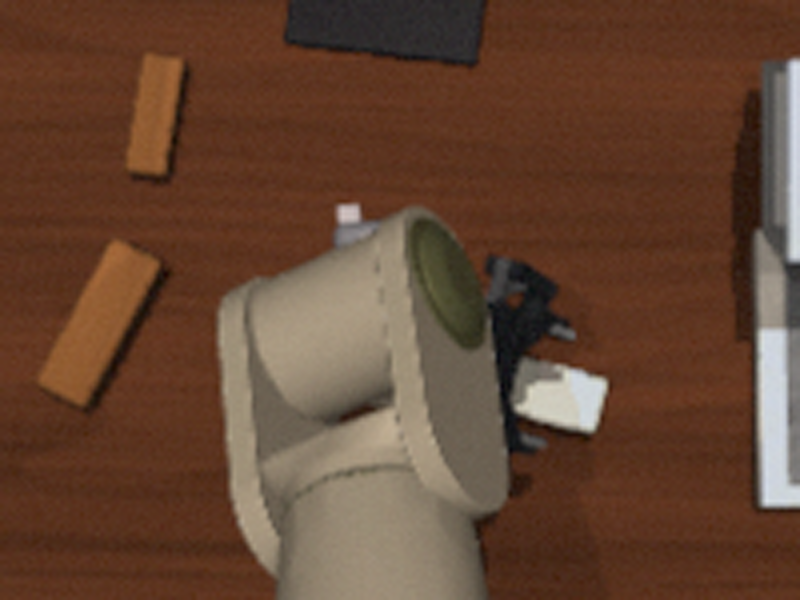

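```bash
python3 -m jog '[[[0.0207,0,-0.0092,0,0,0],[0.0207,0,-0.0092,0,0,0],[0.0207,0,-0.0092,0,0,0],[0.0207,0,-0.0092,0,0,0],[0.0207,0,-0.0092,0,0,0],[0.0207,0,-0.0092,0,0,0],[0,0,0,0,0,0]]]'
python3 -m jog '[[[0,0,0,0,0,0],[0,0,0,0,0,0],[0,0,0,0,0,0],[0,0,0,0,0,0],[0,0,0,0,0,0],[0,0,0,0,0,0]]]' 255 60
python3 -m jog '[[[-0.03,0,0.0135,0,0,0],[-0.03,0,0.0135,0,0,0],[-0.03,0,0.0135,0,0,0],[-0.03,0,0.0135,0,0,0],[-0.03,0,0.0135,0,0,0],[0,0,0,0,0,0]]]'
python3 - <<'E'
from h import *
F=Ro.from_rotvec([np.pi,0,0])
s,R=st(); M=R.as_matrix(); print(M.round(2))
for az in (20,45): 
  go((400,-60,190),Ro.from_euler('z',0)*Rplace(az,25)*F)
# yaw-only so tilt azimuth goes to az 20
x=M[:,0]; a=np.degrees(np.arctan2(x[1],x[0])); print("az now",a)
for az in(0,20): go(None,Ro.from_euler('z',az-a,degrees=True)*R)
E
```

```text
time_s: 14.62
eef_pos: [443.6, 104.5, 16.8]
ee_rot: [-0.521, -0.424, -0.333, 0.662]
force: [0.3, 0.6, 0.7]
grip_width: 0.764
time_s: 15.38
eef_pos: [445.2, 104.9, 18.9]
ee_rot: [-0.521, -0.426, -0.332, 0.661]
force: [1.3, 2.1, 5.8]
grip_width: 0.461
time_s: 16.12
eef_pos: [445.0, 106.4, 184.3]
ee_rot: [-0.522, -0.427, -0.331, 0.66]
force: [0.5, -1.0, -1.6]
grip_width: 0.459
[[-0.09  0.97 -0.22]
 [-0.41 -0.24 -0.88]
 [-0.91  0.01  0.42]]
turn [1.0187 1.4213 0.3669] min rows 9.6
world d [ -45.  -166.4    5.7] tool now [ 66.4  -4.4 159.1] tool after turn [-92.3 141.   36.7]
joints [ 0.19  0.36  1.65 -0.4   1.33  0.56] pos [445.  106.4 184.3] f [ 0.5 -1.  -1.6] grip 0.459 t 16.1
turn [0.5711 1.5189 0.2016] min rows 8.7
world d [ -45.  -166.4    5.7] tool now [ 66.4  -4.4 159.1] tool after turn [-137.9   85.8   58. ]
joints [ 0.19  0.36  1.65 -0.4   1.33  0.56] pos [445.  106.4 184.3] f [ 0.5 -1.  -1.6] grip 0.459 t 16.1
az now -102.71434139405599
turn [-1.6301  0.0134  0.7459] min rows 9.6
joints [ 0.19  0.36  1.65 -0.4   1.33  0.56] pos [445.  106.4 184.3] f [ 0.5 -1.  -1.6] grip 0.459 t 16.1
turn [-1.9475  0.016   0.8911] min rows 11.5
joints [ 0.19  0.36  1.65 -0.4   1.33  0.56] pos [445.  106.4 184.3] f [ 0.5 -1.  -1.6] grip 0.459 t 16.1
```

```bash
python3 -m jog '[[[0,0,0,0.057,0.152,0.02],[0,0,0,0.057,0.152,0.02],[0,0,0,0.057,0.152,0.02],[0,0,0,0.057,0.152,0.02],[0,0,0,0.057,0.152,0.02],[0,0,0,0.057,0.152,0.02],[0,0,0,0.057,0.152,0.02],[0,0,0,0.057,0.152,0.02],[0,0,0,0.057,0.152,0.02],[0,0,0,0.057,0.152,0.02],[0,0,0,0,0,0]]]'
python3 - <<'E'
from h import *
F=Ro.from_rotvec([np.pi,0,0])
for az in (45,20,1.35): go((400,-60,190),Rplace(az,25)*F)
crop(cap("scene"),150,20,430,230,2.8,"s7")
E
```

```text
time_s: 17.5
eef_pos: [443.2, 105.9, 180.3]
ee_rot: [0.08, 0.901, 0.374, -0.205]
force: [0.7, -0.8, -1.2]
grip_width: 0.458
turn [-0.0092  0.0067  0.0033] min rows 0.1
world d [ -43.2 -165.9    9.7] tool now [-138.1   86.8   53.8] tool after turn [-138.1   86.8   53.7]
joints [-0.59  0.16  2.37  1.45  1.11 -0.88] pos [443.2 105.9 180.3] f [ 0.7 -0.8 -1.2] grip 0.458 t 17.5
turn [0.1767 0.0087 0.3981] min rows 2.3
world d [ -43.2 -165.9    9.7] tool now [-138.1   86.8   53.8] tool after turn [-92.3 141.1  32.3]
joints [-0.59  0.16  2.37  1.45  1.11 -0.88] pos [443.2 105.9 180.3] f [ 0.7 -0.8 -1.2] grip 0.458 t 17.5
turn [0.3155 0.0101 0.6925] min rows 4.1
world d [ -43.2 -165.9    9.7] tool now [-138.1   86.8   53.8] tool after turn [-46.8 164.8  11.1]
joints [-0.59  0.16  2.37  1.45  1.11 -0.88] pos [443.2 105.9 180.3] f [ 0.7 -0.8 -1.2] grip 0.458 t 17.5
```

View pics/s7.png

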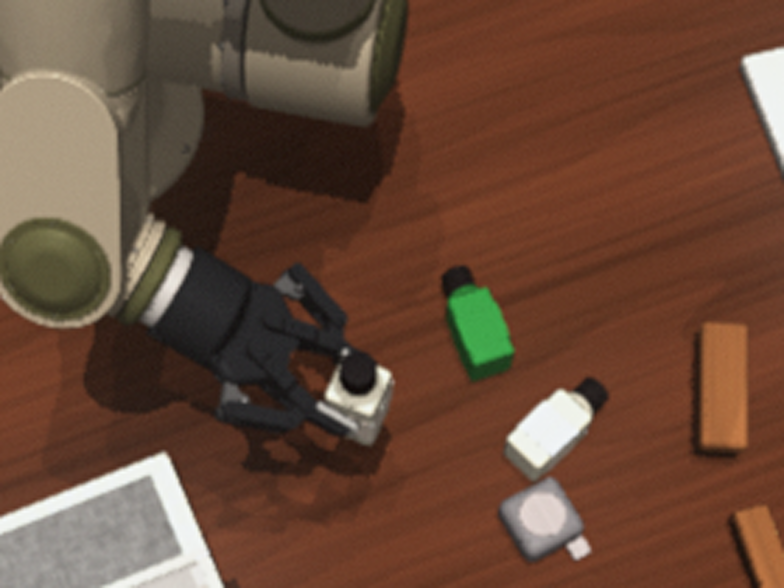

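```bash
python3 - <<'E'
from h import *
F=Ro.from_rotvec([np.pi,0,0])
go((445,-368,175),Rplace(1.35,25)*F)
E
```

```text
turn [0.3192 0.0098 0.6927] min rows 4.1
world d [   1.2 -474.    -6.1] tool now [-300.5  335.8  147.1] tool after turn [ -6.4 473.9   9.7]
joints [-0.59  0.16  2.37  1.45  1.11 -0.88] pos [443.8 106.  181.1] f [ 0.   0.8 -0. ] grip 0.458 t 17.6
```

```bash
python3 -m jog '[[[-0.025,0.028,0.0122,0,0,0],[-0.025,0.028,0.0122,0,0,0],[-0.025,0.028,0.0122,0,0,0],[-0.025,0.028,0.0122,0,0,0],[-0.025,0.028,0.0122,0,0,0],[-0.025,0.028,0.0122,0,0,0],[-0.025,0.028,0.0122,0,0,0],[-0.025,0.028,0.0122,0,0,0],[-0.025,0.028,0.0122,0,0,0],[-0.025,0.028,0.0122,0,0,0],[-0.025,0.028,0.0122,0,0,0],[-0.025,0.028,0.0122,0,0,0]]]'
python3 -m jog '[[[0,0,0,0.064,0.002,0.1385],[0,0,0,0.064,0.002,0.1385],[0,0,0,0.064,0.002,0.1385],[0,0,0,0.064,0.002,0.1385],[0,0,0,0.064,0.002,0.1385],[0,0,0,0,0,0]]]'
python3 - <<'E'
from h import *
F=Ro.from_rotvec([np.pi,0,0])
go((446,-368,100),Rplace(1.35,25)*F)
crop(cap("scene"),0,140,280,350,2.8,"s8")
E
```

```text
time_s: 19.05
eef_pos: [446.9, -368.6, 176.4]
ee_rot: [0.083, 0.9, 0.375, -0.205]
force: [0.9, -0.2, -0.5]
grip_width: 0.455
time_s: 19.8
eef_pos: [446.9, -365.8, 176.8]
ee_rot: [0.003, 0.976, 0.013, -0.215]
force: [0.1, -0.2, -0.3]
grip_width: 0.457
turn [ 0.001  -0.0025  0.0037] min rows 0.0
world d [ -0.9  -2.2 -76.8] tool now [31.4  2.2 70.1] tool after turn [31.6  2.1 70. ]
joints [-1.3   0.42  1.98  1.43  1.1  -0.75] pos [ 446.9 -365.8  176.8] f [ 0.1 -0.2 -0.3] grip 0.457 t 19.8
```

View pics/s8.png

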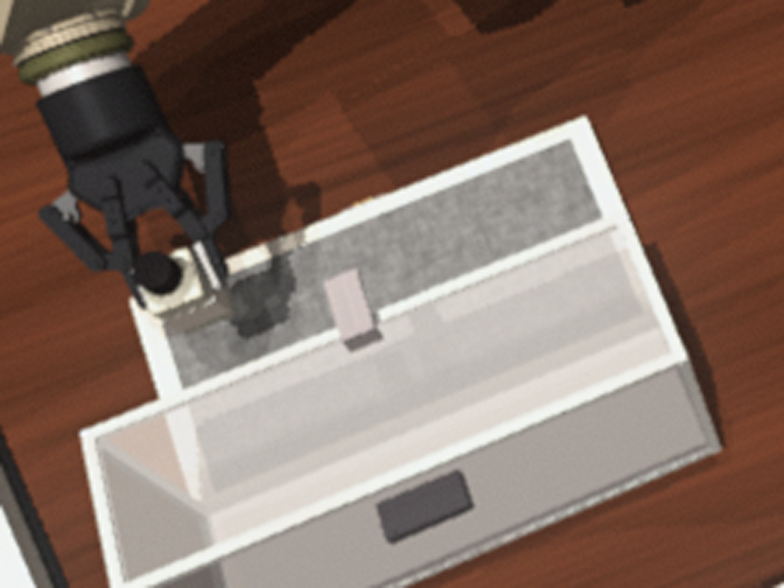

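```bash
python3 -m jog '[[[0.0075,0.0005,0.0175,0,0,0],[0.0075,0.0005,0.0175,0,0,0],[0.0075,0.0005,0.0175,0,0,0],[0.0075,0.0005,0.0175,0,0,0],[0.0036,0,0.008,0,0,0],[0.0036,0,0.008,0,0,0],[0,0,0,0,0,0]]]'
python3 -m jog '[[[0.0017,0,0.0036,0,0,0],[0,0,0,0,0,0]]]'
python3 -m jog '[[[0.0017,0,0.0036,0,0,0],[0,0,0,0,0,0]]]'
python3 - <<'E'
from h import *
F=Ro.from_rotvec([np.pi,0,0])
go((448,-368,70),Rplace(1.35,25)*F)
crop(cap("scene"),0,140,280,350,2.8,"s9")
E
```

```text
time_s: 20.72
eef_pos: [444.3, -369.4, 82.3]
ee_rot: [0.002, 0.977, 0.012, -0.214]
force: [-0.3, -0.8, -1.2]
grip_width: 0.458
time_s: 20.98
eef_pos: [444.3, -369.3, 78.6]
ee_rot: [0.002, 0.977, 0.012, -0.214]
force: [0.8, 0.2, -0.7]
grip_width: 0.46
time_s: 21.22
eef_pos: [444.3, -369.2, 74.3]
ee_rot: [0.002, 0.977, 0.012, -0.214]
force: [-0.2, 0.8, -0.4]
grip_width: 0.46
turn [-0.0016 -0.0048  0.001 ] min rows 0.0
world d [ 3.7  1.2 -4.3] tool now [ 5.2 -1.2  2.4] tool after turn [ 5.2 -1.2  2.3]
joints [-1.31  0.66  2.    1.56  1.08 -1.03] pos [ 444.3 -369.2   74.3] f [-0.2  0.8 -0.4] grip 0.460 t 21.2
```

View pics/s9.png

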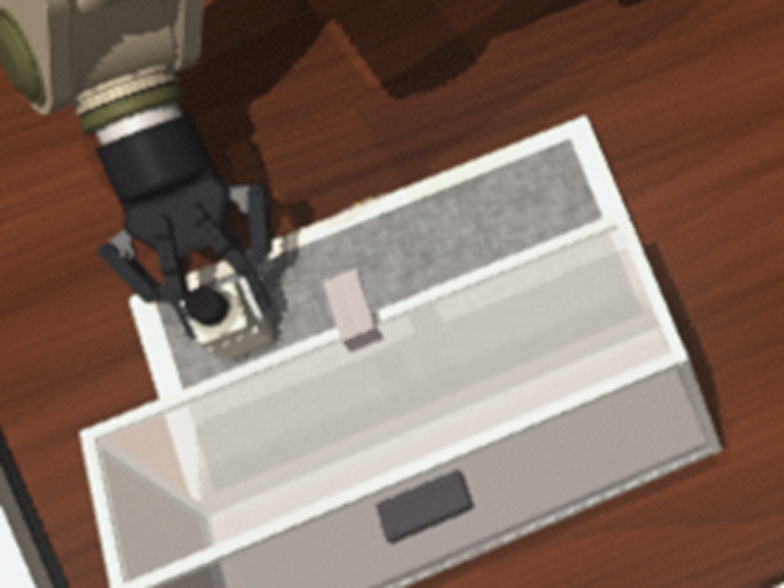

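Foot contact should come at a TCP height of about 70 mm. I'll creep down in world z with small steps.

```bash
python3 -m jog '[[[0.004,0,0.001,0,0,0],[0.0008,0,0.0018,0,0,0],[0,0,0,0,0,0]]]'
python3 -m jog '[[[0.0006,0,0.0014,0,0,0],[0,0,0,0,0,0]]]'
python3 -m jog '[[[0.0006,0,0.0014,0,0,0],[0,0,0,0,0,0]]]'
```

```text
time_s: 21.65
eef_pos: [448.0, -369.4, 71.9]
ee_rot: [0.003, 0.977, 0.012, -0.212]
force: [-6.1, 3.2, 14.4]
grip_width: 0.458
time_s: 21.9
eef_pos: [448.2, -369.5, 71.8]
ee_rot: [0.003, 0.978, 0.012, -0.21]
force: [-10.8, 6.2, 26.6]
grip_width: 0.457
time_s: 22.15
eef_pos: [448.3, -369.5, 71.9]
ee_rot: [0.004, 0.978, 0.013, -0.208]
force: [-23.2, 11.3, 41.2]
grip_width: 0.457
```

```bash
python3 -m jog '[[[-0.0013,0,-0.0028,0,0,0],[0,0,0,0,0,0],[0,0,0,0,0,0]]]'
python3 -m jog '[[[-0.0004,0,-0.001,0,0,0],[0,0,0,0,0,0],[0,0,0,0,0,0]]]'
```

```text
time_s: 22.52
eef_pos: [448.0, -369.6, 71.9]
ee_rot: [0.003, 0.977, 0.012, -0.212]
force: [-6.5, 3.5, 14.0]
grip_width: 0.461
time_s: 22.9
eef_pos: [447.8, -369.6, 71.9]
ee_rot: [0.002, 0.977, 0.012, -0.213]
force: [0.5, 0.8, 7.1]
grip_width: 0.457
```

```bash
python3 -m jog '[[[0,0,0,0,0,0],[0,0,0,0,0,0],[0,0,0,0,0,0],[0,0,0,0,0,0]]]' 75
python3 -m jog '[[[-0.015,0,0,0,0,0],[-0.02,0,0,0,0,0],[-0.03,0,0,0,0,0],[-0.03,0,0,0,0,0],[-0.03,0,0,0,0,0],[0,0,-0.04,0,0,0],[0,0,-0.04,0,0,0]]]'
python3 - <<'E'
from h import *
c=cap("top"); d=cap("scene")
crop(d,0,100,280,310,2.8,"s10"); crop(c,300,140,500,290,4,"s10t")
go()
E
```

```text
time_s: 23.4
eef_pos: [447.4, -369.2, 71.0]
ee_rot: [0.002, 0.977, 0.012, -0.214]
force: [-0.3, -0.7, 0.3]
grip_width: 0.705
time_s: 24.28
eef_pos: [366.6, -371.6, 197.2]
ee_rot: [0.001, 0.977, 0.011, -0.214]
force: [-0.2, -0.2, 0.2]
grip_width: 0.707
turn [0. 0. 0.] min rows 0.0
joints [-1.5   0.32  2.06  1.3   1.23 -0.76] pos [ 367.7 -371.7  199.1] f [-0.2 -0.6 -0.5] grip 0.703 t 24.4
```

View pics/s10.png

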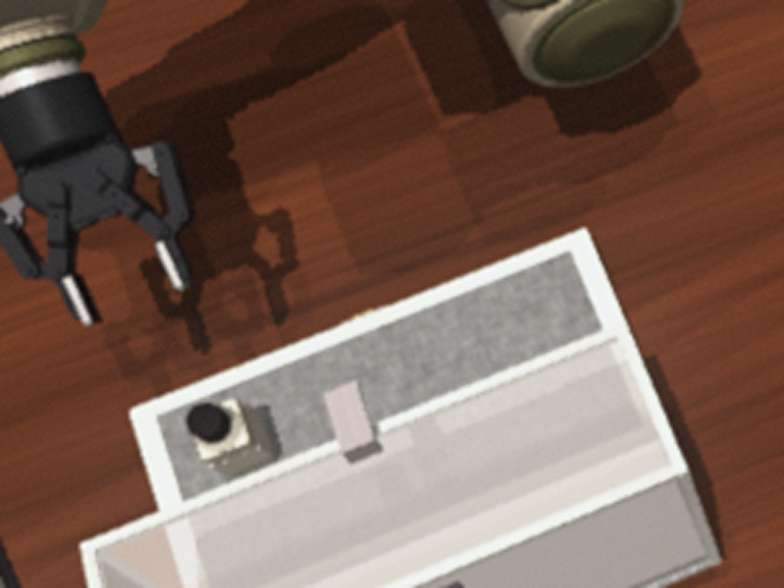

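View pics/s10t.png

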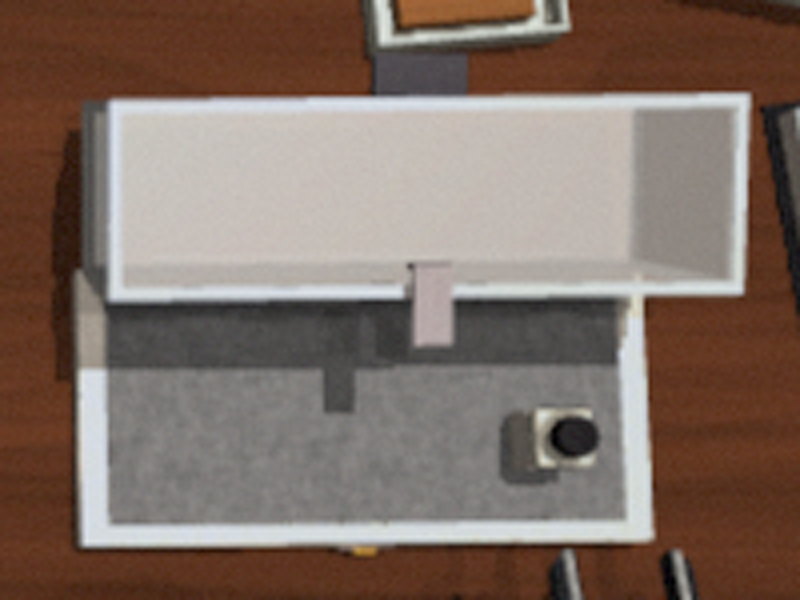

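```bash
python3 - <<'E'
from h import *
F=Ro.from_rotvec([np.pi,0,0])
c=cap("top"); print("bottle1 cap",ray(c,(443.3,249.3),135))
T=Rplace(45,25)*F
go((440,180,200),T)
s,R=st(); P=Rpick((-.396,.918),25)*F; print("then turn",(T.inv()*P).as_rotvec())
E
```

```text
bottle1 cap [ 445.05107971 -366.78570092  135.        ]
turn [-0.3182 -0.0037 -0.6912] min rows 4.1
world d [ 72.9 551.3   2.8] tool now [  76.8 -549.3  -39.6] tool after turn [ 398.8 -338.3 -189. ]
joints [-1.5   0.33  2.06  1.29  1.23 -0.76] pos [ 367.1 -371.3  197.2] f [-0.5 -0.1 -1.2] grip 0.704 t 24.4
then turn [-1.23098053 -1.36469402 -0.44804027]
```

```bash
python3 -m jog '[[[0,0,0,-0.064,-0.001,-0.138],[0,0,0,-0.064,-0.001,-0.138],[0,0,0,-0.064,-0.001,-0.138],[0,0,0,-0.064,-0.001,-0.138],[0,0,0,-0.064,-0.001,-0.138],[0,0,0,0,0,0]]]'
python3 -m jog '[[[0.0332,-0.0282,-0.0157,0,0,0],[0.0332,-0.0282,-0.0157,0,0,0],[0.0332,-0.0282,-0.0157,0,0,0],[0.0332,-0.0282,-0.0157,0,0,0],[0.0332,-0.0282,-0.0157,0,0,0],[0.0332,-0.0282,-0.0157,0,0,0],[0.0332,-0.0282,-0.0157,0,0,0],[0.0332,-0.0282,-0.0157,0,0,0],[0.0332,-0.0282,-0.0157,0,0,0],[0.0332,-0.0282,-0.0157,0,0,0],[0.0332,-0.0282,-0.0157,0,0,0],[0.0332,-0.0282,-0.0157,0,0,0]]]'
python3 -m jog '[[[0,0,0,-0.112,-0.124,-0.0407],[0,0,0,-0.112,-0.124,-0.0407],[0,0,0,-0.112,-0.124,-0.0407],[0,0,0,-0.112,-0.124,-0.0407],[0,0,0,-0.112,-0.124,-0.0407],[0,0,0,-0.112,-0.124,-0.0407],[0,0,0,-0.112,-0.124,-0.0407],[0,0,0,-0.112,-0.124,-0.0407],[0,0,0,-0.112,-0.124,-0.0407],[0,0,0,-0.112,-0.124,-0.0407],[0,0,0,-0.112,-0.124,-0.0407],[0,0,0,0,0,0]]]'
python3 - <<'E'
from h import *
F=Ro.from_rotvec([np.pi,0,0])
go((469.8,275.7,120),Rpick((-.396,.918),25)*F)
E
```

```text
time_s: 25.18
eef_pos: [367.1, -371.7, 194.6]
ee_rot: [0.081, 0.902, 0.373, -0.2]
force: [0.3, 0.1, -0.6]
grip_width: 0.705
time_s: 26.68
eef_pos: [439.2, 180.1, 198.1]
ee_rot: [0.081, 0.903, 0.371, -0.201]
force: [1.9, -0.1, 0.6]
grip_width: 0.707
time_s: 28.18
eef_pos: [439.0, 179.6, 197.4]
ee_rot: [0.704, 0.295, 0.45, -0.463]
force: [-1.3, -0.4, -0.1]
grip_width: 0.706
turn [ 0.001  -0.0031  0.0014] min rows 0.0
world d [ 30.8  96.1 -77.4] tool now [  38.2   66.5 -101.4] tool after turn [  38.    66.3 -101.6]
joints [ 0.36  0.29  1.71 -0.47  1.17  0.15] pos [439.  179.6 197.4] f [-1.3 -0.4 -0.1] grip 0.706 t 28.2
```

```bash
python3 -m jog '[[[0.0064,0.0111,-0.0169,0,0,0],[0.0064,0.0111,-0.0169,0,0,0],[0.0064,0.0111,-0.0169,0,0,0],[0.0064,0.0111,-0.0169,0,0,0],[0.0064,0.0111,-0.0169,0,0,0],[0.0064,0.0111,-0.0169,0,0,0],[0,0,0,0,0,0]]]'
python3 - <<'E'
from h import *
F=Ro.from_rotvec([np.pi,0,0])
go((469.8,275.7,18),Rpick((-.396,.918),25)*F)
crop(cap("scene"),250,60,450,210,4,"s11"); crop(cap("top"),130,150,330,300,4,"s11t")
E
```

```text
time_s: 29.05
eef_pos: [471.1, 274.6, 120.5]
ee_rot: [0.703, 0.296, 0.45, -0.464]
force: [-0.7, -0.1, 0.1]
grip_width: 0.705
turn [-0.002  -0.0036  0.0013] min rows 0.0
world d [  -1.3    1.1 -102.5] tool now [ 92.4  -0.7 -44.4] tool after turn [ 92.3  -0.7 -44.7]
joints [ 0.5   0.55  1.54 -0.48  1.15  0.32] pos [471.1 274.6 120.5] f [-0.7 -0.1  0.1] grip 0.705 t 29.1
```

View pics/s11.png

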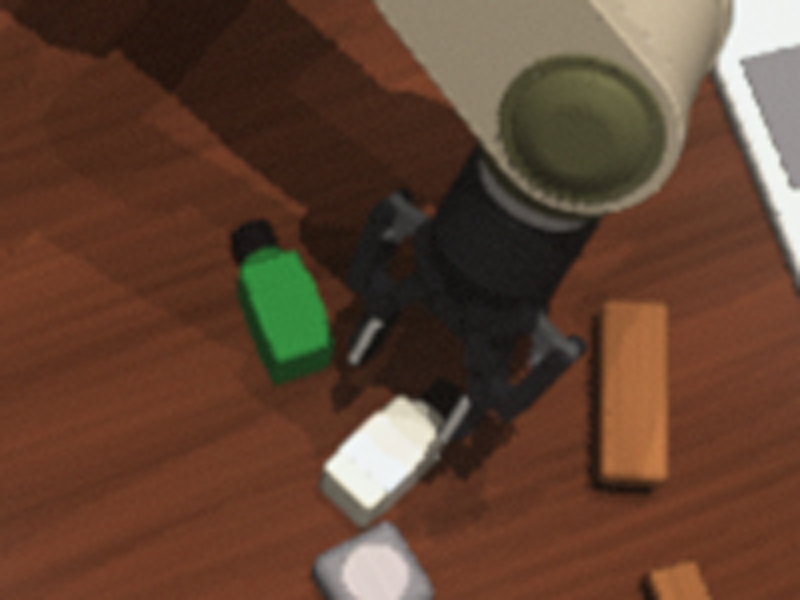

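View pics/s11t.png

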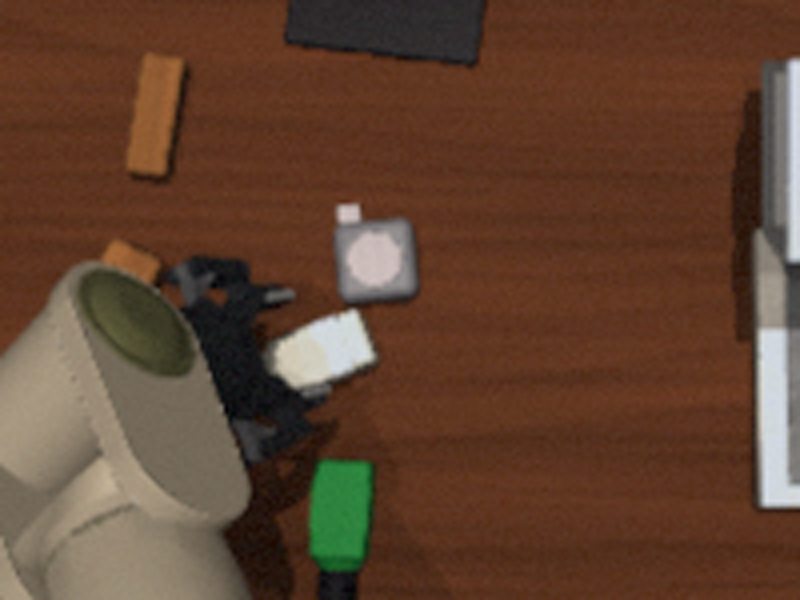

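```bash
python3 -m jog '[[[0.0154,0,-0.0074,0,0,0],[0.0154,0,-0.0074,0,0,0],[0.0154,0,-0.0074,0,0,0],[0.0154,0,-0.0074,0,0,0],[0.0154,0,-0.0074,0,0,0],[0.0154,0,-0.0074,0,0,0],[0,0,0,0,0,0]]]'
python3 -m jog '[[[0,0,0,0,0,0],[0,0,0,0,0,0],[0,0,0,0,0,0],[0,0,0,0,0,0],[0,0,0,0,0,0],[0,0,0,0,0,0]]]' 255 60
python3 - <<'E'
from h import *
crop(cap("scene"),250,60,450,210,4,"s12")
go()
E
python3 -m jog '[[[-0.03,0,0.0135,0,0,0],[-0.03,0,0.0135,0,0,0],[-0.03,0,0.0135,0,0,0],[-0.03,0,0.0135,0,0,0],[-0.03,0,0.0135,0,0,0],[0,0,0,0,0,0]]]'
python3 - <<'E'
from h import *
F=Ro.from_rotvec([np.pi,0,0])
crop(cap("scene"),250,60,450,210,4,"s12b")
go((440,100,190),Rplace(60,25)*F)
E
```

```text
time_s: 30.02
eef_pos: [470.5, 276.4, 17.6]
ee_rot: [0.704, 0.295, 0.45, -0.464]
force: [0.4, -0.3, 0.9]
grip_width: 0.704
time_s: 30.78
eef_pos: [471.5, 277.0, 19.8]
ee_rot: [0.705, 0.296, 0.449, -0.463]
force: [-0.3, 2.5, 5.7]
grip_width: 0.455
turn [0. 0. 0.] min rows 0.0
joints [ 0.51  0.7   1.59 -0.54  0.97  0.44] pos [471.5 277.   19.8] f [-0.4  2.2  5.8] grip 0.458 t 30.8
time_s: 31.58
eef_pos: [470.8, 278.8, 185.5]
ee_rot: [0.705, 0.297, 0.448, -0.462]
force: [-0.6, 0.6, -1.2]
grip_width: 0.462
turn [0.9648 1.444  0.3501] min rows 9.5
world d [ -30.1 -178.5    6.4] tool now [ 58.1 -98.3 140.6] tool after turn [-156.4   63.2   65.9]
joints [ 0.51  0.48  1.47 -0.45  1.27  0.26] pos [470.1 278.5 183.6] f [ 0.7 -0.2 -1. ] grip 0.462 t 31.6
```

View pics/s12.png

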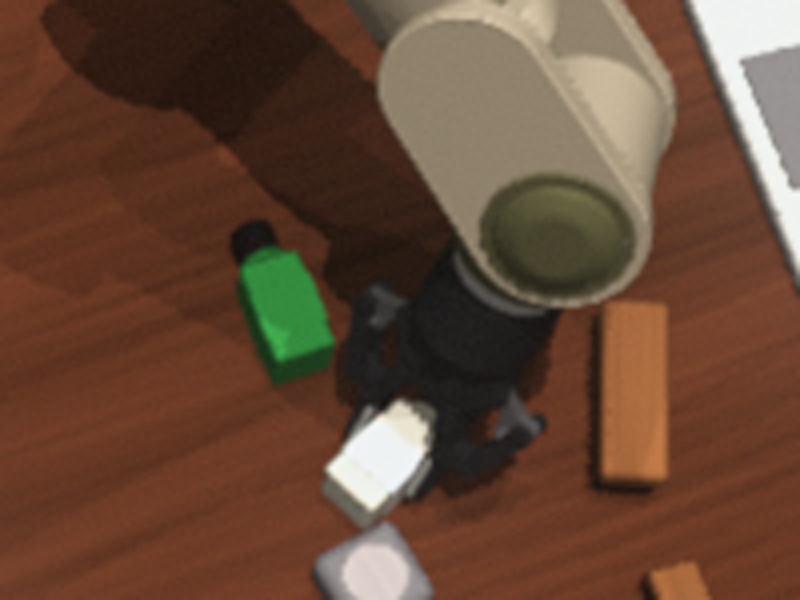

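View pics/s12b.png

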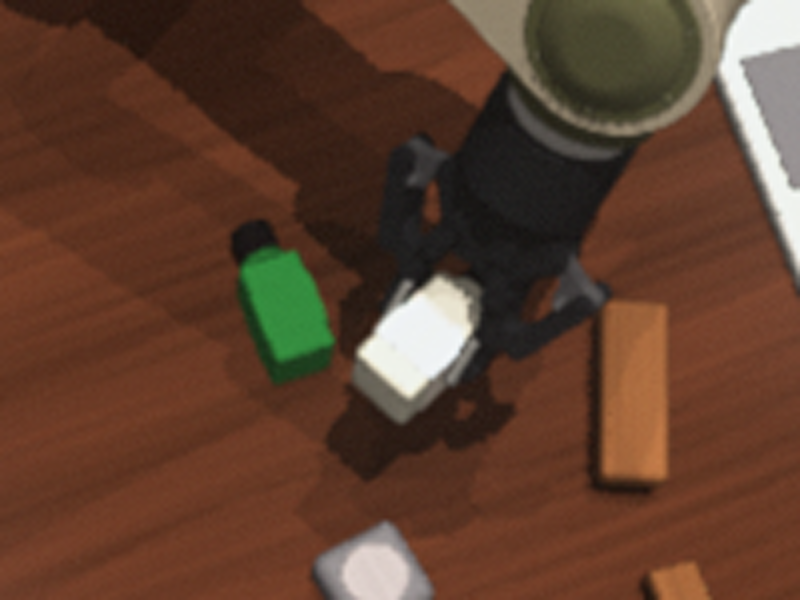

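```bash
python3 -m jog '[[[0,0,0,0.0965,0.1444,0.035],[0,0,0,0.0965,0.1444,0.035],[0,0,0,0.0965,0.1444,0.035],[0,0,0,0.0965,0.1444,0.035],[0,0,0,0.0965,0.1444,0.035],[0,0,0,0.0965,0.1444,0.035],[0,0,0,0.0965,0.1444,0.035],[0,0,0,0.0965,0.1444,0.035],[0,0,0,0.0965,0.1444,0.035],[0,0,0,0.0965,0.1444,0.035],[0,0,0,0,0,0]]]'
python3 - <<'E'
from h import *
F=Ro.from_rotvec([np.pi,0,0])
go((440,-245,195),Rplace(1.35,25)*F)
T=Rplace(30,25)*F
go((440,-245,195),T)
crop(cap("scene"),200,20,480,230,2.8,"s13")
E
```

```text
time_s: 33.0
eef_pos: [468.8, 277.9, 180.7]
ee_rot: [0.107, 0.845, 0.488, -0.191]
force: [-0.9, -0.1, -1.2]
grip_width: 0.458
turn [0.4295 0.0085 0.9279] min rows 5.5
world d [ -28.8 -522.9   14.3] tool now [-428.8  236.9  185.5] tool after turn [-43.3 522.1   4.4]
joints [-0.09  0.3   2.16  1.6   0.96 -0.8 ] pos [468.8 277.9 180.7] f [-0.9 -0.1 -1.2] grip 0.458 t 33.0
turn [0.2165 0.0073 0.4755] min rows 2.8
world d [ -28.8 -522.9   14.3] tool now [-428.8  236.9  185.5] tool after turn [-265.6  438.4  108.1]
joints [-0.09  0.3   2.16  1.6   0.96 -0.8 ] pos [468.8 277.9 180.7] f [-0.9 -0.1 -1.2] grip 0.458 t 33.0
```

View pics/s13.png

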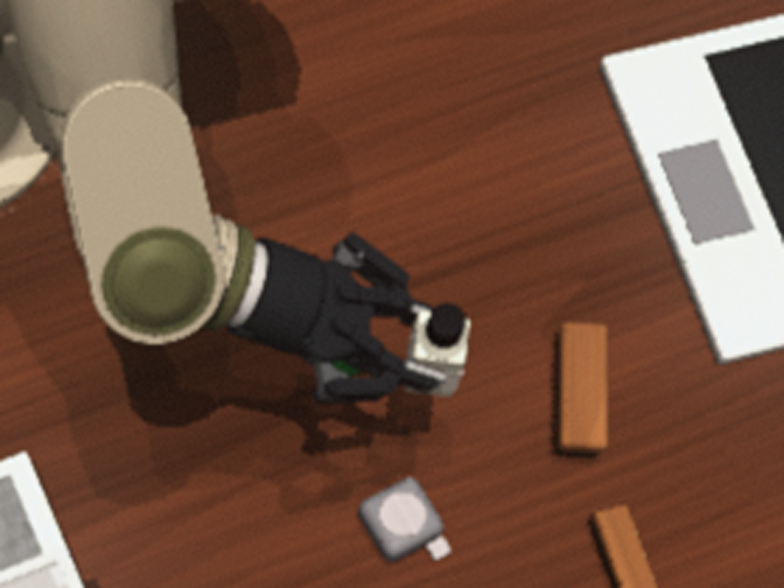

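```bash
python3 - <<'E'
from h import *
F=Ro.from_rotvec([np.pi,0,0])
T=Rplace(45,25)*F
go((432,-262,170),T)
E
```

```text
turn [0.1092 0.0062 0.2389] min rows 1.4
world d [ -37.5 -540.2  -11.9] tool now [-435.2  237.2  218.5] tool after turn [-365.2  355.5  183.4]
joints [-0.09  0.3   2.16  1.6   0.96 -0.8 ] pos [469.5 278.2 181.9] f [ 0.5  1.1 -0.8] grip 0.458 t 33.0
```

```bash
python3 -m jog '[[[0,0,0,0.055,0.003,0.12],[0,0,0,0.055,0.003,0.12],[0,0,0,0,0,0]]]'
python3 -m jog '[[[-0.0304,0.0296,0.0153,0,0,0],[-0.0304,0.0296,0.0153,0,0,0],[-0.0304,0.0296,0.0153,0,0,0],[-0.0304,0.0296,0.0153,0,0,0],[-0.0304,0.0296,0.0153,0,0,0],[-0.0304,0.0296,0.0153,0,0,0],[-0.0304,0.0296,0.0153,0,0,0],[-0.0304,0.0296,0.0153,0,0,0],[-0.0304,0.0296,0.0153,0,0,0],[-0.0304,0.0296,0.0153,0,0,0],[-0.0304,0.0296,0.0153,0,0,0],[-0.0304,0.0296,0.0153,0,0,0]]]'
python3 -m jog '[[[0,0,0,0.064,0.002,0.1385],[0,0,0,0.064,0.002,0.1385],[0,0,0,0.064,0.002,0.1385],[0,0,0,0.064,0.002,0.1385],[0,0,0,0.064,0.002,0.1385],[0,0,0,0,0,0]]]'
python3 - <<'E'
from h import *
F=Ro.from_rotvec([np.pi,0,0])
go((446,-262,84),Rplace(1.35,25)*F)
crop(cap("scene"),0,110,280,320,2.8,"s14")
E
```

```text
time_s: 33.42
eef_pos: [469.1, 280.1, 183.9]
ee_rot: [0.083, 0.902, 0.375, -0.198]
force: [-0.2, 0.8, -0.5]
grip_width: 0.458
time_s: 34.92
eef_pos: [429.9, -263.6, 168.7]
ee_rot: [0.082, 0.902, 0.374, -0.201]
force: [-0.8, 0.1, -1.8]
grip_width: 0.458
time_s: 35.67
eef_pos: [431.3, -260.2, 169.5]
ee_rot: [0.001, 0.978, 0.013, -0.21]
force: [0.1, 0.8, -1.3]
grip_width: 0.454
turn [-0.0031 -0.0125  0.0039] min rows 0.1
world d [ 14.7  -1.8 -85.5] tool now [48.5  2.6 71.9] tool after turn [49.4  2.2 71.3]
joints [-1.27  0.29  2.26  1.54  1.07 -0.9 ] pos [ 431.3 -260.2  169.5] f [ 0.1  0.8 -1.3] grip 0.454 t 35.7
```

View pics/s14.png

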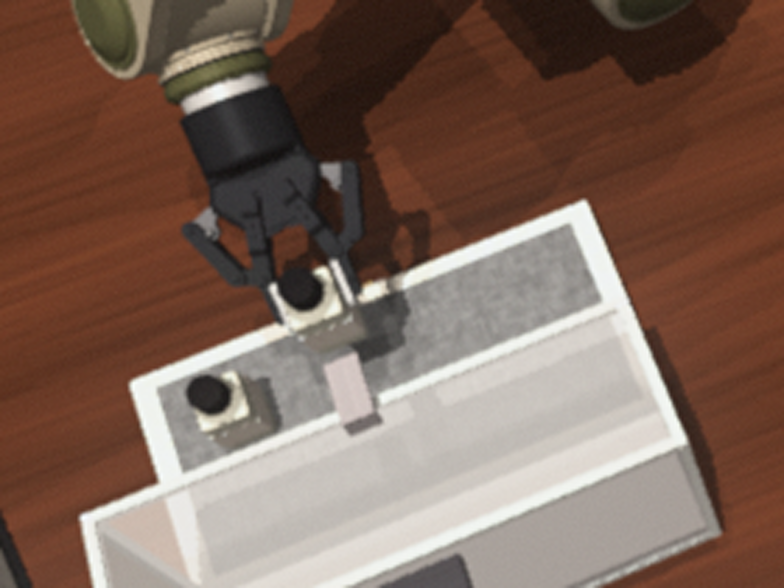

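```bash
python3 -m jog '[[[0,0,0,-0.003,-0.0125,0.004],[0.0098,0.0005,0.0143,0,0,0],[0.0098,0.0005,0.0143,0,0,0],[0.0098,0.0005,0.0143,0,0,0],[0.0098,0.0005,0.0143,0,0,0],[0.0098,0.0005,0.0143,0,0,0],[0,0,0,0,0,0]]]'
python3 -m jog '[[[0.0017,0,0.0036,0,0,0],[0,0,0,0,0,0]]]'
python3 -m jog '[[[0.0013,0,0.0027,0,0,0],[0,0,0,0,0,0]]]'
```

```text
time_s: 36.6
eef_pos: [446.1, -263.8, 83.2]
ee_rot: [0.001, 0.976, 0.01, -0.216]
force: [0.4, 0.5, -0.9]
grip_width: 0.458
time_s: 36.85
eef_pos: [446.0, -263.7, 80.2]
ee_rot: [0.002, 0.976, 0.009, -0.215]
force: [0.2, 0.4, -1.1]
grip_width: 0.46
time_s: 37.1
eef_pos: [446.0, -263.5, 77.0]
ee_rot: [0.002, 0.976, 0.009, -0.215]
force: [0.7, -0.1, -1.2]
grip_width: 0.46
```

```bash
python3 -m jog '[[[0.0006,0,0.0014,0,0,0],[0,0,0,0,0,0]]]'
python3 -m jog '[[[0.0006,0,0.0012,0,0,0],[0,0,0,0,0,0]]]'
```

```text
time_s: 37.35
eef_pos: [446.0, -263.5, 75.5]
ee_rot: [0.002, 0.976, 0.009, -0.215]
force: [0.5, 0.4, -0.1]
grip_width: 0.459
time_s: 37.6
eef_pos: [446.4, -263.5, 75.4]
ee_rot: [0.003, 0.977, 0.009, -0.214]
force: [-4.3, 2.5, 12.5]
grip_width: 0.454
```

Contact at 75.4 mm. I'll ease off slightly, release and back out.

```bash
python3 -m jog '[[[-0.0003,0,-0.0006,0,0,0],[0,0,0,0,0,0]]]'
python3 -m jog '[[[0,0,0,0,0,0],[0,0,0,0,0,0],[0,0,0,0,0,0],[0,0,0,0,0,0]]]' 75
python3 -m jog '[[[-0.015,0,0,0,0,0],[-0.02,0,0,0,0,0],[-0.03,0,0,0,0,0],[-0.03,0,0,0,0,0],[-0.03,0,0,0,0,0],[0,0,-0.04,0,0,0],[0,0,-0.04,0,0,0]]]'
python3 - <<'E'
from h import *
c=cap("top"); d=cap("scene")
crop(d,0,100,280,310,2.8,"s15"); crop(c,130,140,500,300,2.1,"s15t")
go()
for n,cc in(("top",c),("scene",d)):
  for a,r in blobs(mask(cc,"wood"),150,1200):
    if n=="top": print(n,int(a),np.round(r[0],1),np.round(r[1],1),round(r[2]),np.round(ray(cc,r[0],38)[:2]))
E
```

```text
time_s: 37.85
eef_pos: [446.3, -263.5, 75.4]
ee_rot: [0.002, 0.977, 0.009, -0.215]
force: [-0.5, 0.5, 6.9]
grip_width: 0.461
time_s: 38.35
eef_pos: [445.9, -263.4, 74.7]
ee_rot: [0.002, 0.976, 0.009, -0.216]
force: [0.6, 0.6, 0.0]
grip_width: 0.707
time_s: 39.22
eef_pos: [366.2, -265.3, 201.0]
ee_rot: [0.001, 0.976, 0.008, -0.216]
force: [-1.0, -0.6, -0.8]
grip_width: 0.707
turn [0. 0. 0.] min rows 0.0
joints [-1.47  0.13  2.32  1.34  1.19 -0.82] pos [ 367.1 -265.1  202.6] f [ 0.9  0.8 -0.5] grip 0.707 t 39.3
top 509 [153.9 229.9] [13.7 40.8] 29 [491. 432.]
top 250 [167.8 178. ] [10.4 29.6] 9 [643. 398.]
top 282 [415.8 139.5] [ 9.9 33.1] 85 [ 769. -323.]
top 293 [410.5  93.9] [10.  33.3] 85 [ 906. -309.]
```

View pics/s15.png

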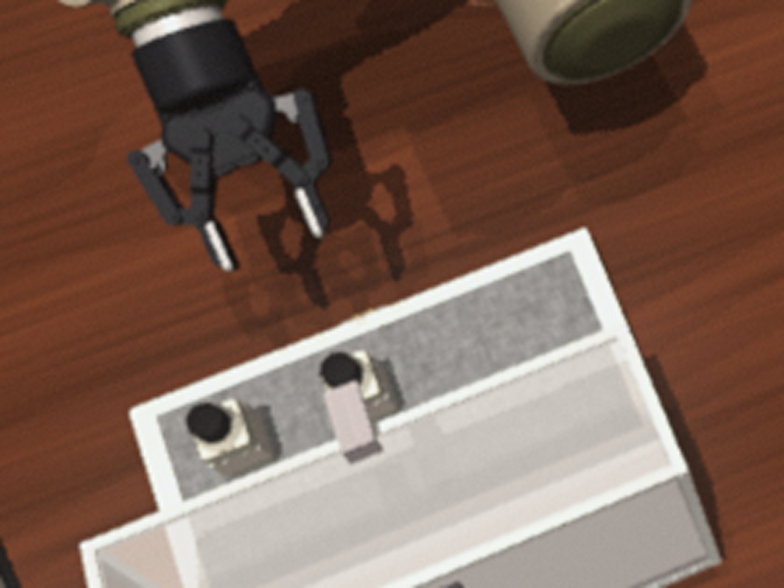

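View pics/s15t.png

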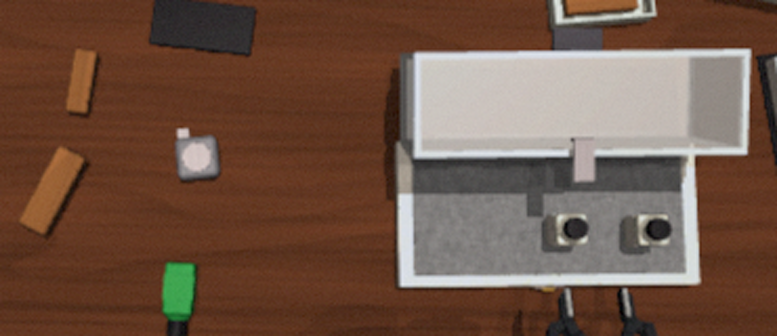

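```bash
python3 - <<'E'
from h import *
F=Ro.from_rotvec([np.pi,0,0])
d=cap("scene"); print(ray(d,(408,157.5),38))
T=Rplace(45,25)*F
go((470,400,200),T)
D=Rplace(45,90)*F; print("then",(T.inv()*D).as_rotvec(), "then",(D.inv()*Rdown(-28.2)).as_rotvec())
E
```

```text
[492.55967777 429.45378402  38.        ]
turn [-3.196e-01 -4.000e-04 -6.962e-01] min rows 4.1
world d [103.4 664.7  -1. ] tool now [ 104.7 -662.6  -50.5] tool after turn [ 492.7 -396.9 -228.7]
joints [-1.48  0.13  2.32  1.34  1.19 -0.82] pos [ 366.6 -264.7  201. ] f [-0.1  0.1 -1.3] grip 0.706 t 39.4
then [-1.75810858e-16 -1.13446401e+00 -1.90461763e-16] then [-1.86401164e+00 -3.22219668e-17 -2.57775734e-16]
```

```bash
python3 -m jog '[[[0,0,0,-0.064,0,-0.139],[0,0,0,-0.064,0,-0.139],[0,0,0,-0.064,0,-0.139],[0,0,0,-0.064,0,-0.139],[0,0,0,-0.064,0,-0.139],[0,0,0,0,0,0]]]' 40
python3 -m jog '[[[0.041,-0.033,-0.019,0,0,0],[0.041,-0.033,-0.019,0,0,0],[0.041,-0.033,-0.019,0,0,0],[0.041,-0.033,-0.019,0,0,0],[0.041,-0.033,-0.019,0,0,0],[0.041,-0.033,-0.019,0,0,0],[0.041,-0.033,-0.019,0,0,0],[0.041,-0.033,-0.019,0,0,0],[0.041,-0.033,-0.019,0,0,0],[0.041,-0.033,-0.019,0,0,0],[0.041,-0.033,-0.019,0,0,0],[0.041,-0.033,-0.019,0,0,0]]]'
python3 -m jog '[[[0,0,0,0,-0.162,0],[0,0,0,0,-0.162,0],[0,0,0,0,-0.162,0],[0,0,0,0,-0.162,0],[0,0,0,0,-0.162,0],[0,0,0,0,-0.162,0],[0,0,0,0,-0.162,0],[0,0,0,0,0,0]]]'
python3 -m jog '[[[0,0,0,-0.1695,0,0],[0,0,0,-0.1695,0,0],[0,0,0,-0.1695,0,0],[0,0,0,-0.1695,0,0],[0,0,0,-0.1695,0,0],[0,0,0,-0.1695,0,0],[0,0,0,-0.1695,0,0],[0,0,0,-0.1695,0,0],[0,0,0,-0.1695,0,0],[0,0,0,-0.1695,0,0],[0,0,0,-0.1695,0,0],[0,0,0,0,0,0]]]'
python3 - <<'E'
from h import *
go((491.7,431,120),Rdown(-28.2))
E
```

```text
time_s: 40.12
eef_pos: [366.4, -265.2, 198.7]
ee_rot: [0.08, 0.903, 0.373, -0.199]
force: [-0.5, -0.3, -0.9]
grip_width: 0.845
time_s: 41.62
eef_pos: [470.0, 396.4, 199.2]
ee_rot: [0.081, 0.903, 0.372, -0.202]
force: [1.5, -1.3, 0.0]
grip_width: 0.843
time_s: 42.62
eef_pos: [454.7, 419.6, 196.8]
ee_rot: [0.19, 0.765, 0.382, -0.482]
force: [0.2, 0.5, -0.6]
grip_width: 0.843
time_s: 44.12
eef_pos: [453.5, 418.9, 195.8]
ee_rot: [0.727, 0.304, 0.616, 0.019]
force: [0.5, -0.9, -0.5]
grip_width: 0.843
turn [ 0.0723  0.0416 -0.4857] min rows 2.6
world d [ 38.2  12.1 -75.8] tool now [ 81.  -12.1  25.3] tool after turn [75.8 28.7 28. ]
joints [ 0.45  0.34  1.65  0.38  0.76 -0.93] pos [453.5 418.9 195.8] f [ 0.5 -0.9 -0.5] grip 0.843 t 44.1
```

```bash
python3 -m jog '[[[0,0,0,0.024,0.014,-0.162],[0,0,0,0.024,0.014,-0.162],[0,0,0,0.024,0.014,-0.162],[0.019,0.0072,0.007,0,0,0],[0.019,0.0072,0.007,0,0,0],[0.019,0.0072,0.007,0,0,0],[0.019,0.0072,0.007,0,0,0],[0,0,0,0,0,0]]]'
python3 - <<'E'
from h import *
go((491.7,431,20),Rdown(-28.2))
d=cap("scene");c=cap("top")
crop(d,300,60,500,210,4,"s16"); crop(c,100,150,300,300,4,"s16t")
E
```

```text
time_s: 45.12
eef_pos: [492.5, 430.8, 118.6]
ee_rot: [0.686, 0.171, 0.686, -0.173]
force: [-1.1, 0.4, 0.5]
grip_width: 0.846
turn [0.0012 0.0002 0.0038] min rows 0.0
world d [ -0.8   0.2 -98.6] tool now [98.6  0.2 -0.9] tool after turn [98.6 -0.2 -0.8]
joints [ 0.54  0.7   1.21 -0.    1.23 -0.54] pos [492.5 430.8 118.6] f [-1.1  0.4  0.5] grip 0.846 t 45.1
```

View pics/s16.png

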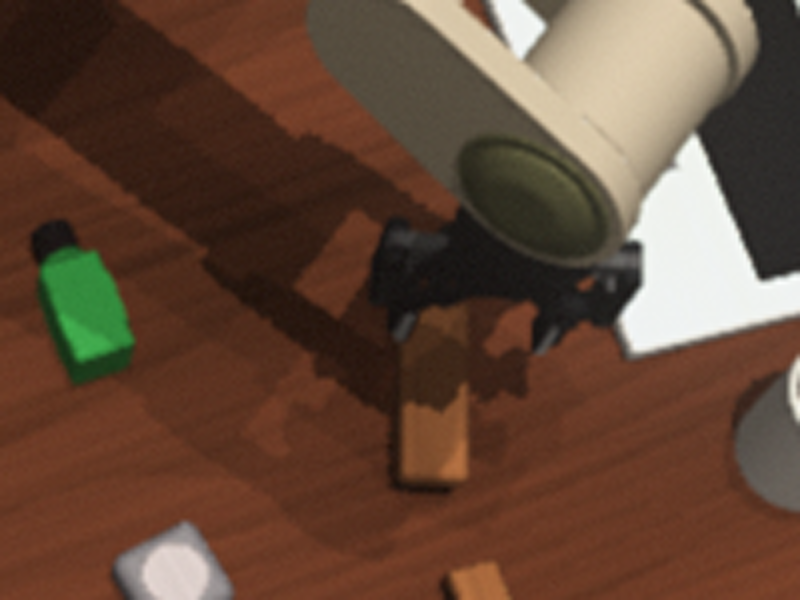

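View pics/s16t.png

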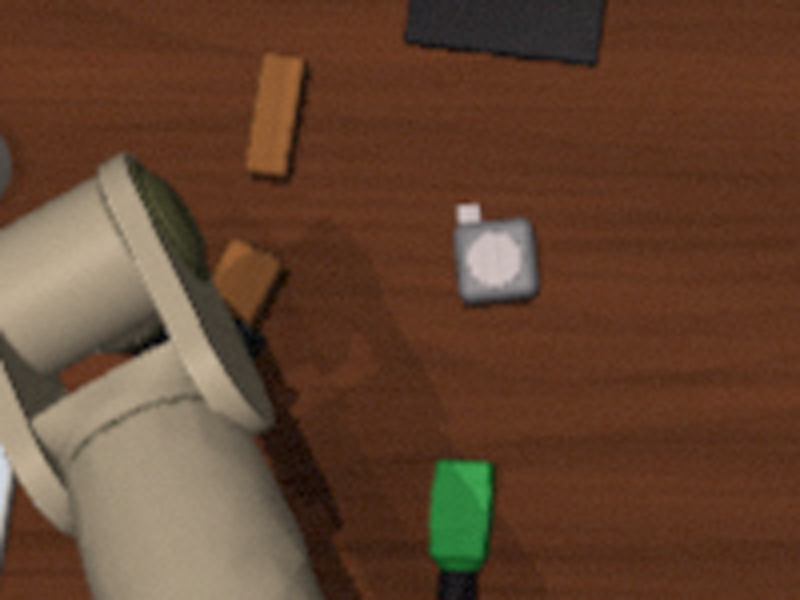

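```bash
python3 -m jog '[[[0.02,0,0,0,0,0],[0.02,0,0,0,0,0],[0.02,0,0,0,0,0],[0.02,0,0,0,0,0],[0.02,0,0,0,0,0],[0,0,0,0,0,0]]]'
python3 -m jog '[[[0,0,0,0,0,0],[0,0,0,0,0,0],[0,0,0,0,0,0],[0,0,0,0,0,0],[0,0,0,0,0,0],[0,0,0,0,0,0]]]' 255 60
python3 -m jog '[[[-0.03,0,0,0,0,0],[-0.03,0,0,0,0,0],[-0.03,0,0,0,0,0],[-0.03,0,0,0,0,0],[0,0,0,0,0,0]]]'
python3 - <<'E'
from h import *
go((447,-142,150),Rdown(-88.65))
d=cap("scene")
crop(d,300,60,500,210,4,"s17")
E
```

```text
time_s: 45.98
eef_pos: [492.0, 430.8, 19.1]
ee_rot: [0.686, 0.17, 0.686, -0.173]
force: [-0.6, 0.1, 0.0]
grip_width: 0.843
time_s: 46.72
eef_pos: [493.4, 431.6, 22.3]
ee_rot: [0.687, 0.171, 0.685, -0.172]
force: [0.1, 0.5, 5.5]
grip_width: 0.48
time_s: 47.35
eef_pos: [493.4, 432.1, 143.1]
ee_rot: [0.688, 0.172, 0.684, -0.171]
force: [0.2, 0.4, -1.3]
grip_width: 0.478
turn [ 1.0573  0.0032 -0.0039] min rows 5.7
world d [ -46.4 -574.1    6.9] tool now [  -6.8 -528.3  229.3] tool after turn [ -6.9 -59.9 572.8]
joints [ 0.54  0.68  1.19 -0.    1.27 -0.54] pos [493.4 432.1 143.1] f [ 0.2  0.4 -1.3] grip 0.478 t 47.4
```

View pics/s17.png

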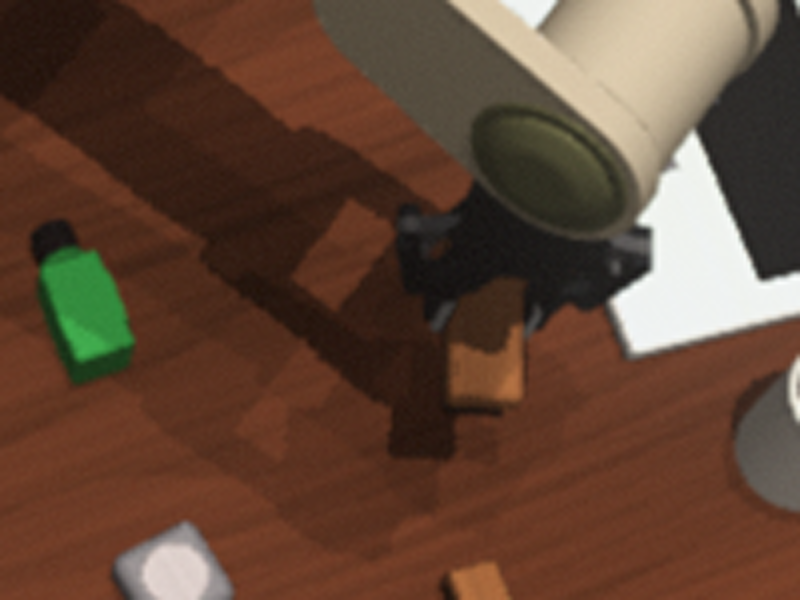

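```bash
python3 -m jog '[[[-0.001,-0.0444,0.0185,0,0,0],[-0.001,-0.0444,0.0185,0,0,0],[-0.001,-0.0444,0.0185,0,0,0],[-0.001,-0.0444,0.0185,0,0,0],[-0.001,-0.0444,0.0185,0,0,0],[-0.001,-0.0444,0.0185,0,0,0],[-0.001,-0.0444,0.0185,0,0,0],[-0.001,-0.0444,0.0185,0,0,0],[-0.001,-0.0444,0.0185,0,0,0],[-0.001,-0.0444,0.0185,0,0,0],[-0.001,-0.0444,0.0185,0,0,0],[-0.001,-0.0444,0.0185,0,0,0]]]'
python3 -m jog '[[[0,0,0,0.1762,0,0],[0,0,0,0.1762,0,0],[0,0,0,0.1762,0,0],[0,0,0,0.1762,0,0],[0,0,0,0.1762,0,0],[0,0,0,0.1762,0,0],[0,0,0,0,0,0]]]'
python3 - <<'E'
from h import *
go((437,-142,60),Rdown(-88.65))
d=cap("scene");c=cap("top")
crop(d,0,110,280,320,2.8,"s18"); crop(c,270,140,470,290,4,"s18t")
E
```

```text
time_s: 48.9
eef_pos: [436.8, -144.1, 153.2]
ee_rot: [0.686, 0.171, 0.686, -0.172]
force: [0.5, 0.6, -1.7]
grip_width: 0.477
time_s: 49.78
eef_pos: [437.2, -142.6, 153.3]
ee_rot: [0.506, 0.493, 0.506, -0.494]
force: [0.3, -0.3, -1.3]
grip_width: 0.48
turn [0.0016 0.0014 0.0009] min rows 0.0
world d [ -0.2   0.6 -93.3] tool now [93.3 -0.1 -0.7] tool after turn [93.3 -0.2 -0.6]
joints [-0.57  0.26  1.81 -0.    1.07 -0.59] pos [ 437.2 -142.6  153.3] f [ 0.3 -0.3 -1.3] grip 0.480 t 49.8
```

View pics/s18.png

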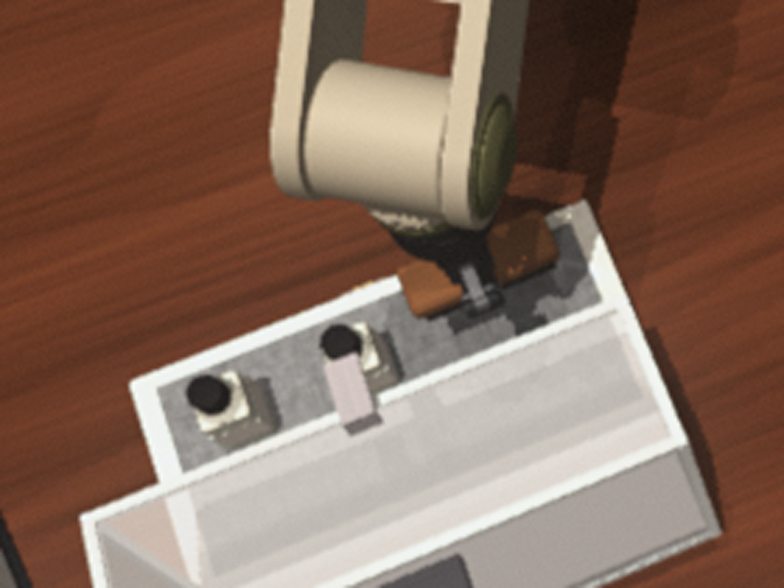

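View pics/s18t.png

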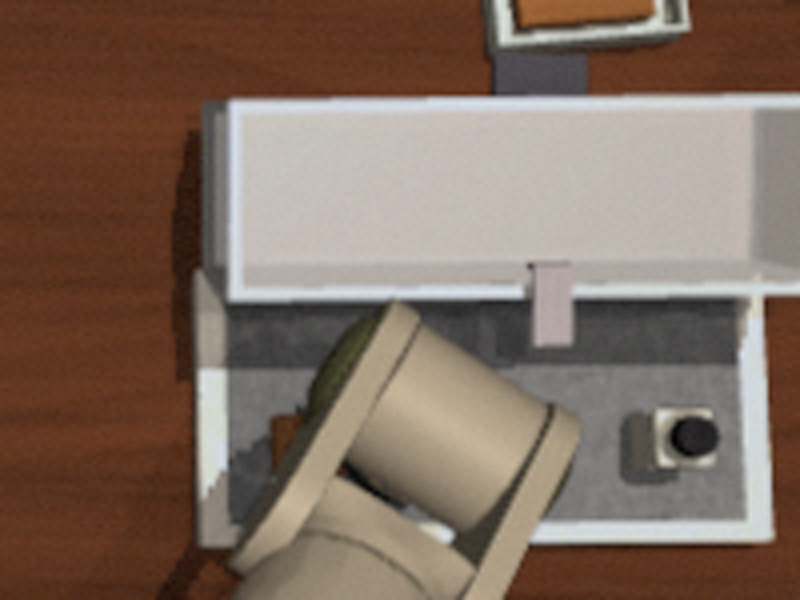

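```bash
python3 -m jog '[[[0.022,0,0,0,0,0],[0.022,0,0,0,0,0],[0.022,0,0,0,0,0],[0.022,0,0,0,0,0],[0.004,0,0,0,0,0],[0,0,0,0,0,0]]]'
python3 -m jog '[[[0.0025,0,0,0,0,0],[0,0,0,0,0,0]]]'
python3 -m jog '[[[0.0015,0,0,0,0,0],[0,0,0,0,0,0]]]'
```

```text
time_s: 50.62
eef_pos: [438.0, -143.3, 62.8]
ee_rot: [0.507, 0.493, 0.505, -0.494]
force: [-0.3, -0.3, -1.2]
grip_width: 0.48
time_s: 50.88
eef_pos: [438.0, -143.3, 60.4]
ee_rot: [0.507, 0.494, 0.505, -0.494]
force: [0.9, 0.1, -1.6]
grip_width: 0.482
time_s: 51.12
eef_pos: [437.9, -143.2, 58.6]
ee_rot: [0.507, 0.494, 0.505, -0.494]
force: [-0.8, 0.1, -1.0]
grip_width: 0.48
```

```bash
python3 -m jog '[[[0.001,0,0,0,0,0],[0,0,0,0,0,0]]]'
python3 -m jog '[[[0.0007,0,0,0,0,0],[0,0,0,0,0,0]]]'
```

```text
time_s: 51.38
eef_pos: [437.9, -143.2, 57.5]
ee_rot: [0.507, 0.494, 0.505, -0.494]
force: [-0.5, 0.8, -0.5]
grip_width: 0.48
time_s: 51.62
eef_pos: [438.0, -143.2, 57.3]
ee_rot: [0.507, 0.494, 0.505, -0.494]
force: [-1.6, 1.5, 5.2]
grip_width: 0.478
```

Contact. I'll open moderately and lift straight up, then back away from the cover to look.

```bash
python3 -m jog '[[[0,0,0,0,0,0],[0,0,0,0,0,0],[0,0,0,0,0,0],[0,0,0,0,0,0]]]' 75
python3 -m jog '[[[-0.01,0,0,0,0,0],[-0.03,0,0,0,0,0],[-0.04,0,0,0,0,0],[-0.04,0,0,0,0,0],[-0.04,0,0,0,0,0],[-0.03,-0.04,0,0,0,0],[-0.02,-0.05,0,0,0,0],[-0.02,-0.05,0,0,0,0],[0,0,0,0,0,0]]]'
python3 - <<'E'
from h import *
go()
d=cap("scene");c=cap("top")
crop(d,0,110,280,320,2.8,"s19"); crop(c,300,140,500,290,4,"s19t")
E
```

```text
time_s: 52.12
eef_pos: [437.9, -143.2, 56.8]
ee_rot: [0.507, 0.494, 0.505, -0.494]
force: [0.6, 0.6, -0.5]
grip_width: 0.705
time_s: 53.25
eef_pos: [296.3, -146.0, 288.7]
ee_rot: [0.508, 0.494, 0.502, -0.495]
force: [0.1, -0.2, 0.5]
grip_width: 0.707
turn [0. 0. 0.] min rows 0.0
joints [-0.82 -0.18  1.9  -0.    1.42 -0.84] pos [ 296.3 -146.   288.7] f [ 0.1 -0.2  0.5] grip 0.707 t 53.2
```

View pics/s19.png

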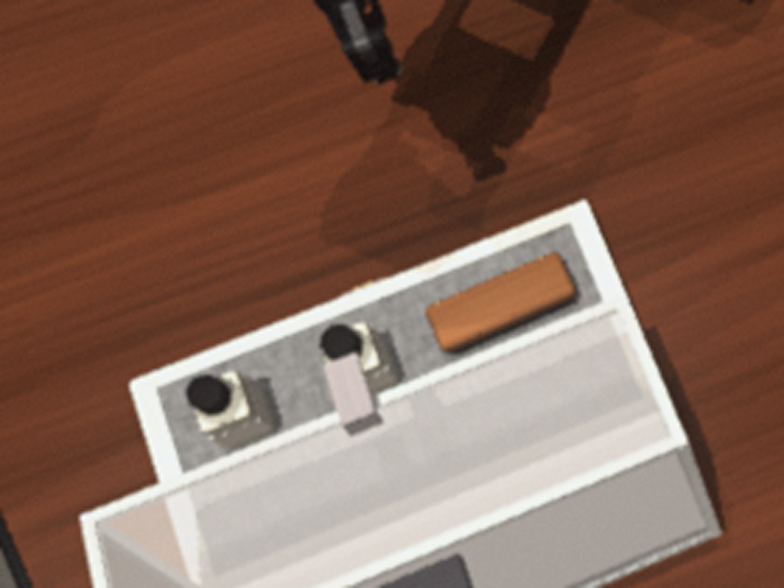

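View pics/s19t.png

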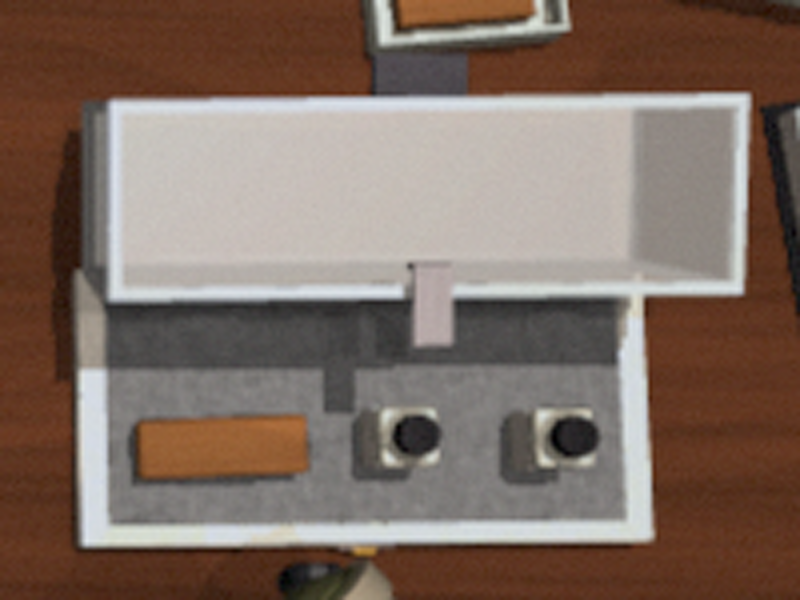

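```bash
python3 -m jog '[[[0,0,0,0.1745,0,0],[0,0,0,0.1745,0,0],[0,0,0,0.1745,0,0],[0,0,0,0.1745,0,0],[0,0,0,0.1745,0,0],[0,0,0,0.1745,0,0],[0,0,0,0.1745,0,0],[0,0,0,0.1745,0,0],[0,0,0,0.1745,0,0],[0,0,0,0,0,0]]]' 0 25
python3 - <<'E'
from h import *
c=cap("top"); d=cap("scene")
print("bar top-view",ray(c,(404.8,158.5),228)) 
g=cv2.cvtColor(d["image"],cv2.COLOR_RGB2GRAY)
m=np.zeros_like(g); m[295:350,115:190]=1
num,lab,stt,cen=cv2.connectedComponentsWithStats(((g<75)&(m>0)).astype(np.uint8))
for i in range(1,num):
  if stt[i,4]>40: print(cen[i],stt[i],ray(d,cen[i],228))
go((660,-243,290),Rdown(-178.65))
E
```

```text
time_s: 54.6
eef_pos: [298.2, -145.7, 286.2]
ee_rot: [0.01, 0.707, 0.009, -0.707]
force: [0.6, -1.0, 0.1]
grip_width: 1.001
bar top-view [ 669.7612345  -242.73300869  228.        ]
[154.57407407 325.57407407] [139 316  30  17  54] [ 680.44913845 -238.72396424  228.        ]
[170.58918919 340.8       ] [147 331  43  19 185] [ 718.16743919 -219.73492147  228.        ]
turn [ 0.0047 -0.0005 -0.002 ] min rows 0.0
world d [362.  -97.2   3.6] tool now [  -3.2  107.4 -359.1] tool after turn [  -3.6  105.7 -359.6]
joints [-0.81 -0.17  1.9  -0.    1.41  0.73] pos [ 298.  -145.8  286.4] f [-0.2  0.  -0.2] grip 1.001 t 54.7
```

```bash
python3 -m jog '[[[-0.001,0.0107,-0.0361,0,0,0],[-0.001,0.0107,-0.0361,0,0,0],[-0.001,0.0107,-0.0361,0,0,0],[-0.001,0.0107,-0.0361,0,0,0],[-0.001,0.0107,-0.0361,0,0,0],[-0.001,0.0107,-0.0361,0,0,0],[-0.001,0.0107,-0.0361,0,0,0],[-0.001,0.0107,-0.0361,0,0,0],[-0.001,0.0107,-0.0361,0,0,0],[-0.001,0.0107,-0.0361,0,0,0],[0,0,0,0,0,0]]]'
python3 - <<'E'
from h import *
go((678,-243,280),Rdown(-178.65))
E
```

```text
time_s: 56.08
eef_pos: [662.7, -244.3, 294.1]
ee_rot: [-0.01, -0.706, -0.009, 0.708]
force: [-0.6, -0.3, 1.1]
grip_width: 1.002
turn [ 0.0038  0.0016 -0.0011] min rows 0.0
world d [ 15.3   1.3 -14.1] tool now [ 14.1  -0.9 -15.3] tool after turn [ 14.1  -1.  -15.3]
joints [-0.52  0.75  0.68 -0.    1.71  1.03] pos [ 662.7 -244.3  294.1] f [-0.6 -0.3  1.1] grip 1.002 t 56.1
```

```bash
python3 -m jog '[[[0,0,-0.008,0,0,0],[0,-0.001,-0.008,0,0,0],[0.012,0,0,0,0,0],[0.012,0,0,0,0,0],[0,0,0,0,0,0]]]'
python3 - <<'E'
from h import *
go((678,-243,217),Rdown(-178.65))
d=cap("scene");c=cap("top")
crop(d,40,200,240,350,4,"s20"); crop(c,320,100,470,212,5,"s20t")
E
```

```text
time_s: 56.7
eef_pos: [676.4, -242.7, 271.9]
ee_rot: [-0.009, -0.707, -0.008, 0.708]
force: [0.7, -0.6, 0.4]
grip_width: 1.0
turn [ 0.0007  0.0014 -0.0014] min rows 0.0
world d [  1.6  -0.3 -54.9] tool now [54.9  0.3 -1.6] tool after turn [54.9  0.3 -1.6]
joints [-0.51  0.78  0.67 -0.    1.69  1.04] pos [ 676.4 -242.7  271.9] f [ 0.7 -0.6  0.4] grip 1.000 t 56.7
```

View pics/s20.png

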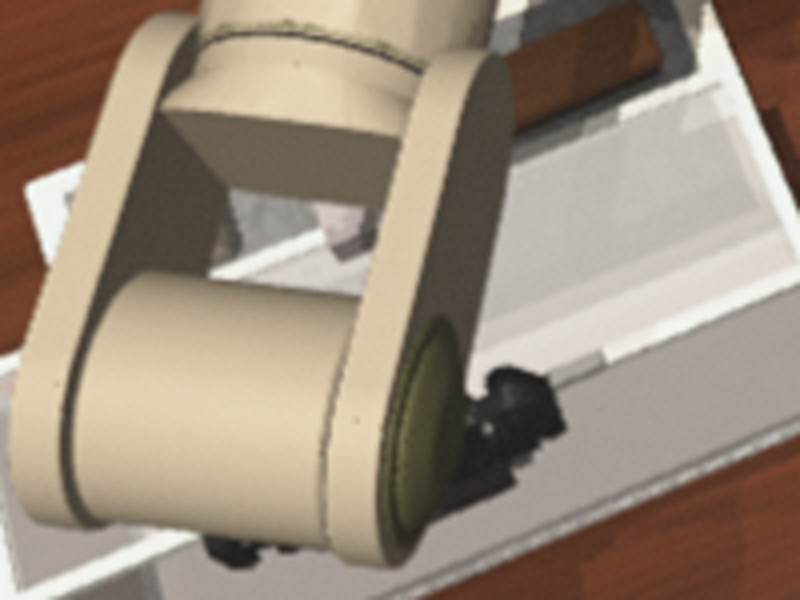

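View pics/s20t.png

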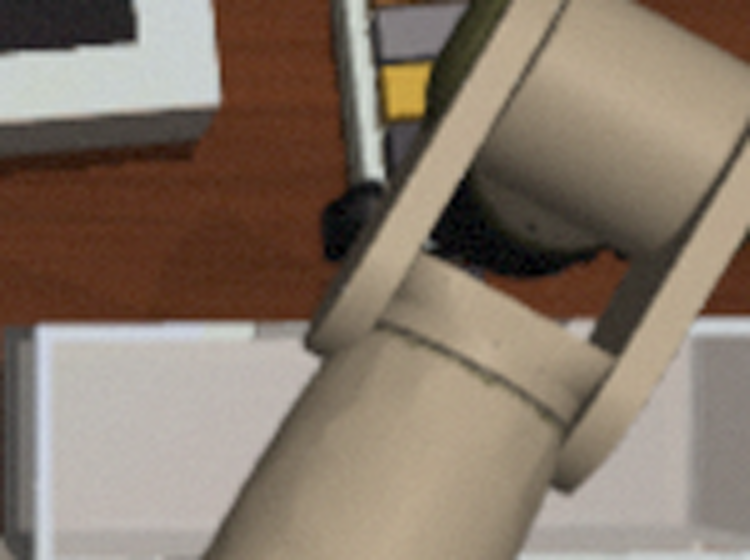

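```bash
python3 -m jog '[[[0.01,0,-0.001,0,0,0],[0.01,0,-0.001,0,0,0],[0.01,0,0,0,0,0],[0,0,0,0,0,0]]]'
python3 -m jog '[[[0.008,0,0,0,0,0],[0.008,0,0,0,0,0],[0,0,0,0,0,0]]]'
python3 -m jog '[[[0.008,0,0,0,0,0],[0,0,0,0,0,0]]]'
```

```text
time_s: 57.3
eef_pos: [678.9, -242.8, 242.1]
ee_rot: [-0.009, -0.707, -0.008, 0.707]
force: [0.2, 0.1, -0.2]
grip_width: 0.998
time_s: 57.68
eef_pos: [678.9, -242.9, 226.5]
ee_rot: [-0.009, -0.707, -0.008, 0.707]
force: [-1.1, 0.8, 0.4]
grip_width: 1.006
time_s: 57.92
eef_pos: [679.0, -242.9, 218.6]
ee_rot: [-0.009, -0.707, -0.008, 0.707]
force: [-0.8, -0.1, -0.5]
grip_width: 1.0
```

Now I'll close on the bar's ends with a light grip; the width should read about 60/85 = 0.70.

```bash
python3 -m jog '[[[0,0,0,0,0,0],[0,0,0,0,0,0],[0,0,0,0,0,0],[0,0,0,0,0,0],[0,0,0,0,0,0]]]' 255 30
python3 - <<'E'
import numpy as np
# TCP waypoints for G at cover (-165,148) about hinge (567,35.5), tool vertical; G = TCP + 11 up
from h import *
s,R=st(); p=s["eef_pos"]
for a in np.arange(1.36,-0.01,-0.17):
    c,sn=np.cos(a),np.sin(a); print(round(a,2), np.round([567-165*c+148*sn, 35.5+165*sn+148*c-11],1))
print(p)
E
```

```text
time_s: 58.55
eef_pos: [679.8, -241.7, 220.2]
ee_rot: [0.009, 0.708, 0.008, -0.706]
force: [1.7, 5.2, 1.9]
grip_width: 0.694
1.36 [677.2 216.8]
1.19 [643.1 232.7]
1.02 [606.8 242.6]
0.85 [569.3 246.1]
0.68 [531.8 243.3]
0.51 [495.2 234.2]
0.34 [460.8 219.1]
0.17 [429.4 198.3]
0.0 [402.  172.5]
[ 679.77030176 -241.69974299  220.17006501]
```

```bash
python3 - <<'E'
import numpy as np
r=225.9;a0=np.arctan2(195.7,112.8);th=1.358
p=np.array([r*np.cos(a0),r*np.sin(a0)])
for i in range(1,19):
    a=a0+i*0.07; q=np.array([r*np.cos(a),r*np.sin(a)]); d=q-p; p=q
    print(i,round(th-i*.07,3),"row x %.4f z %.4f"%(-d[1]/1000,-d[0]/1000),"abs",np.round([567+q[0],35.5+q[1]-11],1))
E
```

```text
1 1.288 row x -0.0074 z 0.0140 abs [665.8 227.6]
2 1.218 row x -0.0064 z 0.0144 abs [651.4 234. ]
3 1.148 row x -0.0054 z 0.0149 abs [636.5 239.4]
4 1.078 row x -0.0043 z 0.0152 abs [621.3 243.8]
5 1.008 row x -0.0033 z 0.0155 abs [605.9 247. ]
6 0.938 row x -0.0022 z 0.0157 abs [590.2 249.2]
7 0.868 row x -0.0011 z 0.0158 abs [574.4 250.3]
8 0.798 row x 0.0000 z 0.0158 abs [558.6 250.2]
9 0.728 row x 0.0011 z 0.0158 abs [542.8 249.1]
10 0.658 row x 0.0022 z 0.0157 abs [527.2 246.9]
11 0.588 row x 0.0033 z 0.0155 abs [511.7 243.5]
12 0.518 row x 0.0044 z 0.0152 abs [496.6 239.1]
13 0.448 row x 0.0055 z 0.0148 abs [481.7 233.7]
14 0.378 row x 0.0065 z 0.0144 abs [467.3 227.2]
15 0.308 row x 0.0075 z 0.0139 abs [453.4 219.7]
16 0.238 row x 0.0084 z 0.0134 abs [440.  211.3]
17 0.168 row x 0.0093 z 0.0128 abs [427.2 202. ]
18 0.098 row x 0.0102 z 0.0121 abs [415.2 191.8]
```

```bash
python3 -m jog '[[[-0.0074,0,0.014,0,0,0],[-0.0064,0,0.0144,0,0,0],[0,0,0,0,0,0]]]'
python3 -m jog '[[[-0.0054,0,0.0149,0,0,0],[-0.0043,0,0.0152,0,0,0],[0,0,0,0,0,0]]]'
python3 - <<'E'
from h import *
go()
d=cap("scene");c=cap("top")
crop(d,0,150,280,360,2.8,"s21")
E
```

```text
time_s: 58.92
eef_pos: [650.7, -242.5, 234.0]
ee_rot: [0.009, 0.708, 0.008, -0.706]
force: [-0.1, 5.0, 0.1]
grip_width: 0.688
time_s: 59.3
eef_pos: [620.5, -243.3, 243.4]
ee_rot: [0.009, 0.708, 0.008, -0.706]
force: [1.1, 6.6, -0.4]
grip_width: 0.688
turn [0. 0. 0.] min rows 0.0
joints [-0.55  0.64  0.99  0.    1.51  1.  ] pos [ 620.5 -243.3  243.4] f [ 1.1  6.6 -0.4] grip 0.688 t 59.3
```

View pics/s21.png

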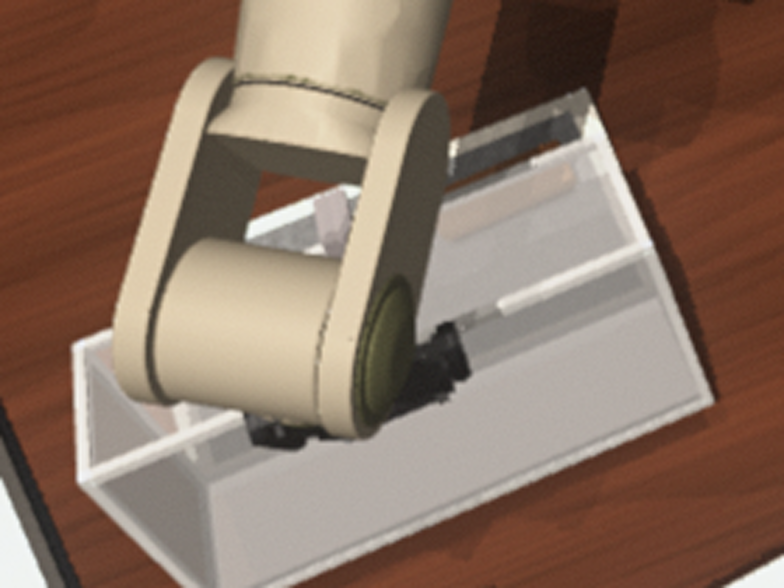

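The cover follows the grip: its front edge has moved forward, and the forces are under 7 N. I'll continue along the arc.

```bash
python3 -m jog '[[[-0.0033,0,0.0155,0,0,0],[-0.0022,0,0.0157,0,0,0],[-0.0011,0,0.0158,0,0,0],[0,0,0.0158,0,0,0],[0,0,0,0,0,0]]]'
python3 -m jog '[[[0.0011,0,0.0158,0,0,0],[0.0022,0,0.0157,0,0,0],[0.0033,0,0.0155,0,0,0],[0.0044,0,0.0152,0,0,0],[0,0,0,0,0,0]]]'
python3 - <<'E'
from h import *
go()
d=cap("scene");c=cap("top")
crop(d,0,150,280,360,2.8,"s22")
E
```

```text
time_s: 60.02
eef_pos: [557.6, -244.9, 249.9]
ee_rot: [0.009, 0.708, 0.008, -0.706]
force: [-0.1, 5.6, 0.2]
grip_width: 0.689
time_s: 60.65
eef_pos: [495.2, -246.5, 239.0]
ee_rot: [0.009, 0.707, 0.008, -0.707]
force: [-3.9, 6.2, 3.6]
grip_width: 0.687
turn [0. 0. 0.] min rows 0.0
joints [-0.67  0.37  1.41 -0.    1.35  0.87] pos [ 495.2 -246.5  239. ] f [-3.9  6.2  3.6] grip 0.687 t 60.6
```

View pics/s22.png

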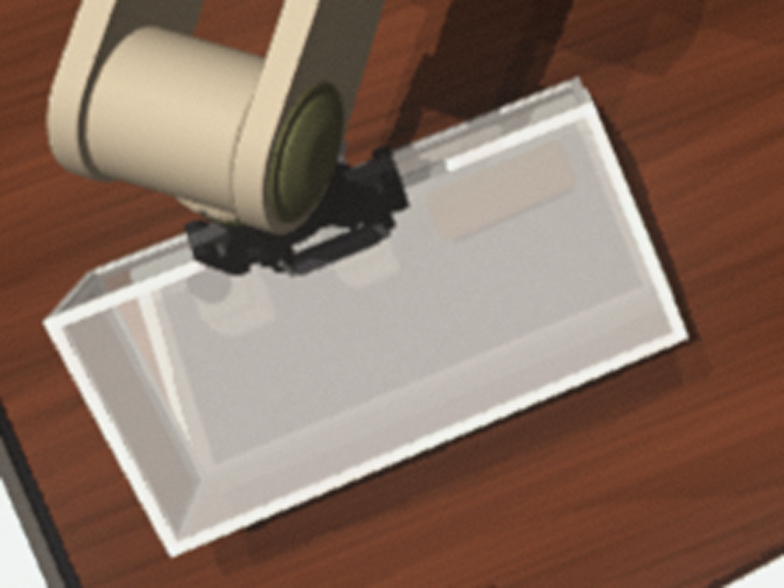

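```bash
python3 -m jog '[[[0.0055,0,0.0148,0,0,0],[0.0065,0,0.0144,0,0,0],[0,0,0,0,0,0]]]'
python3 -m jog '[[[0.0075,0,0.0139,0,0,0],[0.0084,0,0.0134,0,0,0],[0,0,0,0,0,0]]]'
python3 -m jog '[[[0.0093,0,0.0128,0,0,0],[0,0,0,0,0,0]]]'
python3 - <<'E'
from h import *
go()
d=cap("scene");c=cap("top")
crop(d,0,150,280,360,2.8,"s23")
E
```

```text
time_s: 61.12
eef_pos: [465.8, -247.3, 227.1]
ee_rot: [0.009, 0.707, 0.008, -0.707]
force: [-5.7, 7.0, 6.1]
grip_width: 0.685
time_s: 61.5
eef_pos: [438.2, -247.9, 210.8]
ee_rot: [-0.009, -0.707, -0.008, 0.707]
force: [-7.5, 7.4, 6.7]
grip_width: 0.693
time_s: 61.75
eef_pos: [425.4, -248.3, 201.3]
ee_rot: [-0.009, -0.707, -0.008, 0.707]
force: [-7.4, 6.2, 5.2]
grip_width: 0.69
turn [0. 0. 0.] min rows 0.0
joints [-0.77  0.28  1.65 -0.    1.22  0.78] pos [ 425.4 -248.3  201.3] f [-7.4  6.2  5.2] grip 0.690 t 61.8
```

View pics/s23.png

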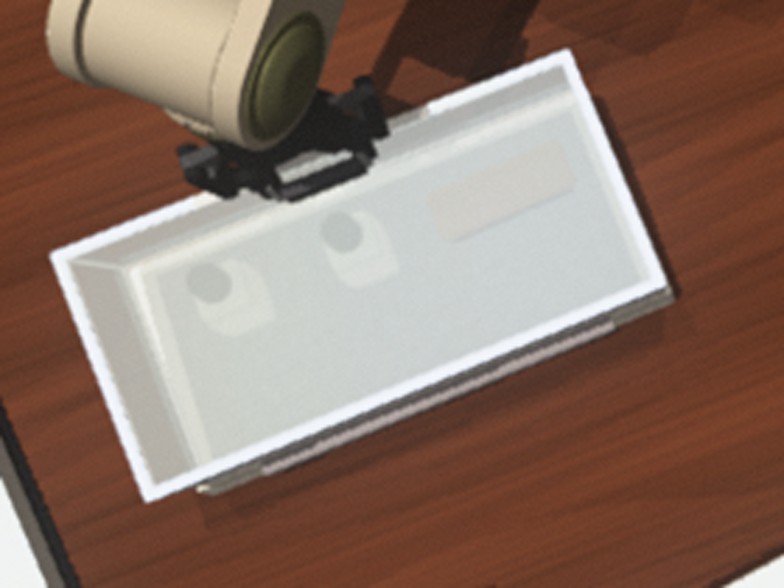

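```bash
python3 -m jog '[[[0.005,0,0.0062,0,0,0],[0.0052,0,0.0059,0,0,0],[0,0,0,0,0,0]]]'
python3 -m jog '[[[0.003,0,0.0032,0,0,0],[0,0,0,0,0,0]]]'
python3 -m jog '[[[0.003,0,0.003,0,0,0],[0,0,0,0,0,0]]]'
```

```text
time_s: 62.22
eef_pos: [413.5, -248.6, 191.1]
ee_rot: [-0.009, -0.707, -0.008, 0.707]
force: [-7.9, 5.9, 4.7]
grip_width: 0.693
time_s: 62.48
eef_pos: [410.4, -248.7, 188.3]
ee_rot: [-0.009, -0.707, -0.008, 0.707]
force: [-7.4, 6.7, 6.6]
grip_width: 0.689
time_s: 62.72
eef_pos: [407.4, -248.7, 185.3]
ee_rot: [-0.009, -0.707, -0.008, 0.707]
force: [-8.2, 7.2, 6.4]
grip_width: 0.694
```

```bash
python3 -m jog '[[[0.003,0,0.0028,0,0,0],[0,0,0,0,0,0]]]'
python3 -m jog '[[[0.003,0,0.0026,0,0,0],[0,0,0,0,0,0]]]'
python3 - <<'E'
from h import *
go()
d=cap("scene");c=cap("top")
crop(d,0,150,280,360,2.8,"s24")
E
```

```text
time_s: 62.98
eef_pos: [404.5, -248.8, 182.3]
ee_rot: [-0.009, -0.707, -0.008, 0.708]
force: [-8.9, 6.9, 6.8]
grip_width: 0.688
time_s: 63.22
eef_pos: [402.1, -248.9, 179.8]
ee_rot: [-0.009, -0.707, -0.008, 0.707]
force: [-8.7, 8.0, 10.7]
grip_width: 0.688
turn [0. 0. 0.] min rows 0.0
joints [-0.8   0.26  1.74 -0.    1.15  0.74] pos [ 402.1 -248.9  179.8] f [-8.7  8.  10.7] grip 0.688 t 63.2
```

View pics/s24.png

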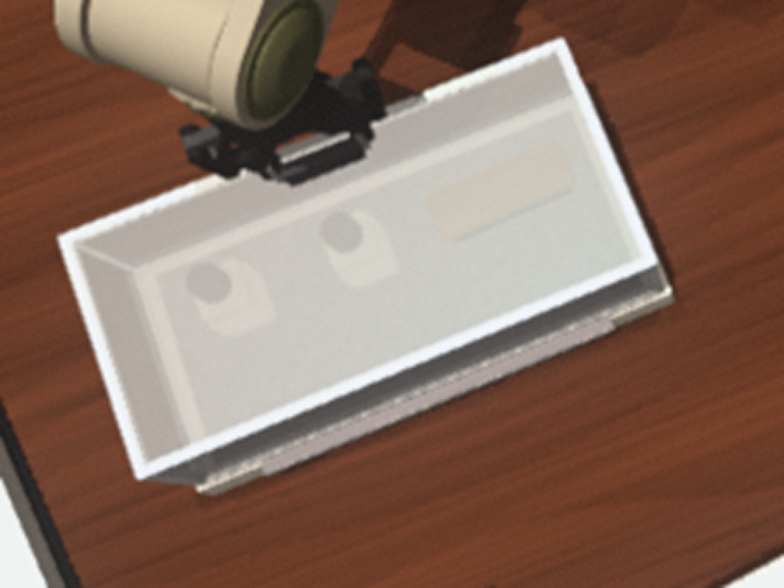

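The vertical force has risen from 7 to 11 N, so the cover is meeting the catch. I'll release, rise, shut the fingers and press from above.

```bash
python3 -m jog '[[[0,0,0,0,0,0],[0,0,0,0,0,0],[0,0,0,0,0,0],[0,0,0,0,0,0]]]' 0
python3 -m jog '[[[-0.02,0,0,0,0,0],[-0.03,0,0,0,0,0],[-0.03,0,0,0,0,0],[0,0,0,0,0,0]]]'
python3 -m jog '[[[0,0,0.05,0,0,0],[0,0,0.05,0,0,0],[0,0,0,0,0,0],[0,0,0,0,0,0],[0,0,0,0,0,0]]]' 255
python3 - <<'E'
from h import *
go()
d=cap("scene");c=cap("top")
crop(d,0,150,280,360,2.8,"s25"); crop(c,300,140,500,290,4,"s25t")
E
```

```text
time_s: 63.82
eef_pos: [402.9, -249.8, 178.8]
ee_rot: [0.009, 0.707, 0.007, -0.707]
force: [0.4, 0.5, -0.1]
grip_width: 0.997
time_s: 64.32
eef_pos: [403.3, -250.0, 260.6]
ee_rot: [0.011, 0.708, 0.006, -0.706]
force: [-0.4, -0.7, -0.2]
grip_width: 1.0
time_s: 64.95
eef_pos: [303.4, -251.9, 258.4]
ee_rot: [0.01, 0.707, 0.008, -0.707]
force: [1.0, -0.4, -0.7]
grip_width: 0.0
turn [0. 0. 0.] min rows 0.0
joints [-0.99  0.    1.82 -0.    1.32  0.55] pos [ 303.4 -251.9  258.4] f [ 1.  -0.4 -0.7] grip 0.000 t 65.0
```

View pics/s25.png

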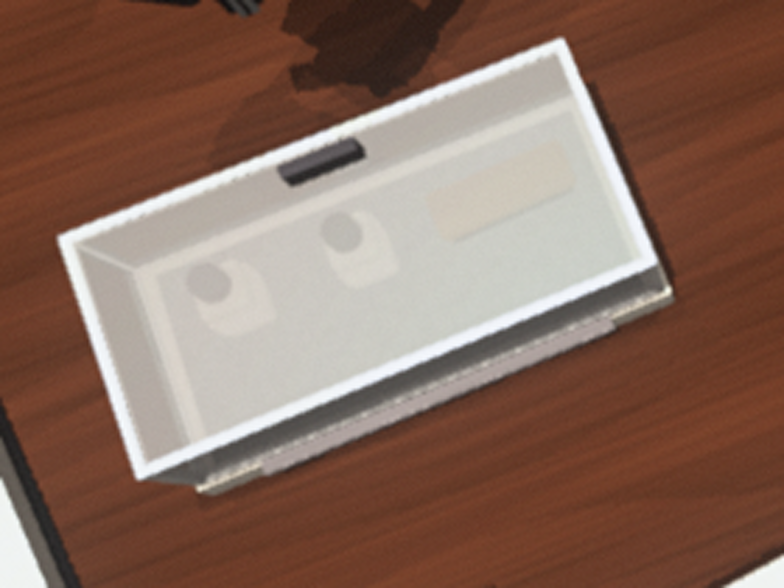

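View pics/s25t.png

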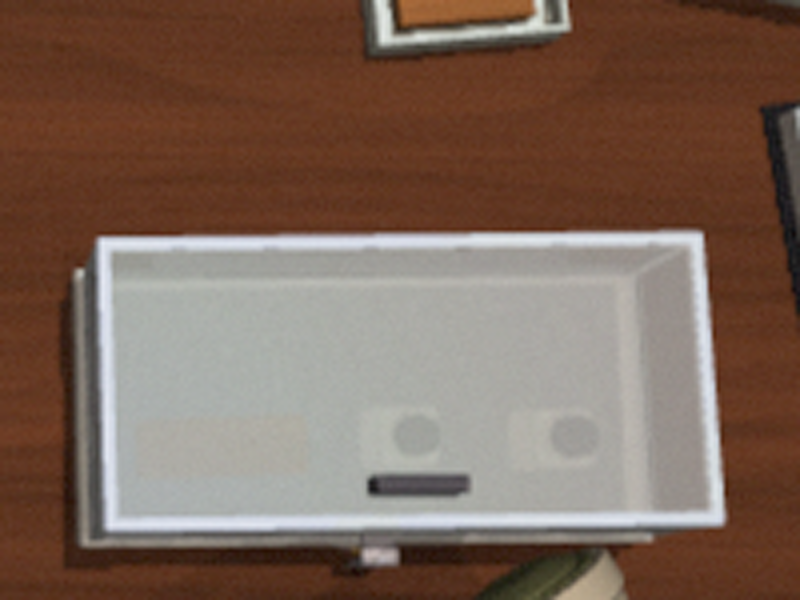

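```bash
python3 - <<'E'
from h import *
c=cap("top");print(ray(c,(404.8,261),198))
go((400,-249,235))
E
```

```text
[ 411.22923158 -247.89846206  198.        ]
turn [0. 0. 0.] min rows 0.0
world d [ 96.8   2.8 -23.5] tool now [ 23.5  -0.4 -96.8] tool after turn [ 23.5  -0.4 -96.8]
joints [-0.99 -0.    1.82 -0.    1.32  0.55] pos [ 303.2 -251.8  258.5] f [0.3 0.9 0.2] grip -0.001 t 65.1
```

```bash
python3 -m jog '[[[0,0,-0.035,0,0,0],[0,0,-0.035,0,0,0],[0.006,0,-0.035,0,0,0],[0.018,0,0,0,0,0],[0.01,0,0,0,0,0],[0,0,0,0,0,0]]]'
python3 -m jog '[[[0.008,0,0,0,0,0],[0.005,0,0,0,0,0],[0,0,0,0,0,0]]]'
```

```text
time_s: 65.85
eef_pos: [407.5, -249.3, 224.4]
ee_rot: [0.009, 0.707, 0.008, -0.707]
force: [-0.6, -0.3, 1.0]
grip_width: -0.002
time_s: 66.22
eef_pos: [407.6, -249.5, 211.6]
ee_rot: [0.009, 0.707, 0.008, -0.707]
force: [0.5, 0.0, 0.8]
grip_width: -0.001
```

```bash
python3 -m jog '[[[0.003,0,0,0,0,0],[0,0,0,0,0,0]]]'
```

```text
time_s: 66.47
eef_pos: [407.7, -249.5, 208.7]
ee_rot: [0.009, 0.707, 0.007, -0.707]
force: [0.4, -0.6, 0.2]
grip_width: 0.001
```

```bash
python3 -m jog '[[[0.002,0,0,0,0,0],[0,0,0,0,0,0]]]'
python3 -m jog '[[[0.002,0,0,0,0,0],[0,0,0,0,0,0]]]'
python3 -m jog '[[[0.0015,0,0,0,0,0],[0,0,0,0,0,0]]]'
```

```text
time_s: 66.72
eef_pos: [407.7, -249.7, 207.8]
ee_rot: [0.01, 0.707, 0.007, -0.707]
force: [-4.5, 2.4, 8.3]
grip_width: 0.002
time_s: 66.97
eef_pos: [407.4, -249.7, 207.3]
ee_rot: [0.01, 0.707, 0.007, -0.707]
force: [-9.7, 6.3, 23.4]
grip_width: -0.0
time_s: 67.22
eef_pos: [406.6, -249.8, 206.3]
ee_rot: [-0.01, -0.707, -0.007, 0.707]
force: [-17.4, 5.9, 30.0]
grip_width: 0.004
```

The bar top travels about as far towards −x as it does down, so I'll follow that diagonal.

```bash
python3 -m jog '[[[0,0,0.003,0,0,0],[0,0,0,0,0,0]]]'
python3 -m jog '[[[0.001,0,0.001,0,0,0],[0,0,0,0,0,0]]]'
python3 -m jog '[[[0.001,0,0.001,0,0,0],[0,0,0,0,0,0]]]'
```

```text
time_s: 67.47
eef_pos: [404.7, -249.8, 204.9]
ee_rot: [0.01, 0.708, 0.007, -0.706]
force: [-6.5, 3.4, 12.0]
grip_width: 0.0
time_s: 67.72
eef_pos: [403.3, -249.8, 203.5]
ee_rot: [0.01, 0.707, 0.007, -0.707]
force: [-8.0, 2.1, 10.5]
grip_width: -0.001
time_s: 67.97
eef_pos: [402.2, -249.8, 202.2]
ee_rot: [-0.01, -0.707, -0.007, 0.707]
force: [-6.7, 1.0, 8.3]
grip_width: -0.003
```

It is moving past the catch, so I'll keep going until it hits the stop.

```bash
python3 -m jog '[[[0.002,0,0.002,0,0,0],[0.002,0,0.002,0,0,0],[0,0,0,0,0,0]]]'
python3 -m jog '[[[0.002,0,0.0015,0,0,0],[0,0,0,0,0,0]]]'
python3 -m jog '[[[0.002,0,0.0005,0,0,0],[0,0,0,0,0,0]]]'
```

```text
time_s: 68.35
eef_pos: [398.7, -249.7, 197.1]
ee_rot: [0.009, 0.707, 0.008, -0.707]
force: [-1.0, -0.0, -0.9]
grip_width: -0.001
time_s: 68.6
eef_pos: [398.3, -249.9, 196.5]
ee_rot: [0.01, 0.709, 0.007, -0.705]
force: [2.2, 3.2, 7.7]
grip_width: -0.002
time_s: 68.85
eef_pos: [398.3, -250.0, 196.3]
ee_rot: [0.01, 0.709, 0.007, -0.705]
force: [0.5, 8.3, 24.3]
grip_width: 0.001
```

```bash
python3 -m jog '[[[-0.01,0,0,0,0,0],[-0.03,0,0,0,0,0],[-0.04,0,0.02,0,0,0],[0,0,0.05,0,0,0],[0,0,0.05,0,0,0],[0,0,0,0,0,0],[0,0,0,0,0,0]]]'
python3 - <<'E'
from h import *
go()
d=cap("scene");c=cap("top")
crop(d,0,150,280,360,2.8,"s26"); cv2.imwrite("pics/s26t.png",c["image"][:,:,::-1])
crop(c,300,140,500,290,4,"s26c"); cv2.imwrite("pics/s26d.png",d["image"][:,:,::-1])
E
```

```text
time_s: 69.72
eef_pos: [277.1, -252.7, 273.3]
ee_rot: [0.009, 0.708, 0.007, -0.707]
force: [-0.5, 0.3, -0.2]
grip_width: -0.0
turn [0. 0. 0.] min rows 0.0
joints [-1.05 -0.06  1.83 -0.    1.36  0.49] pos [ 277.1 -252.7  273.3] f [-0.5  0.3 -0.2] grip -0.000 t 69.7
```

View pics/s26.png

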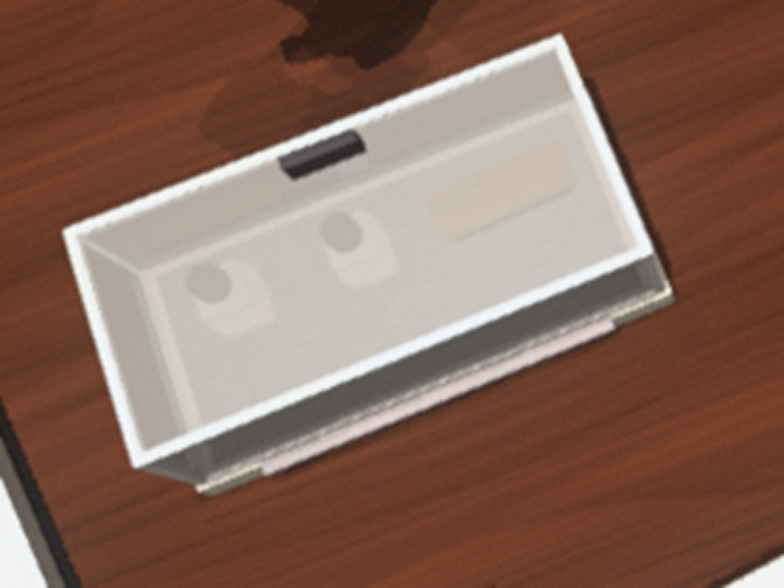

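View pics/s26t.png

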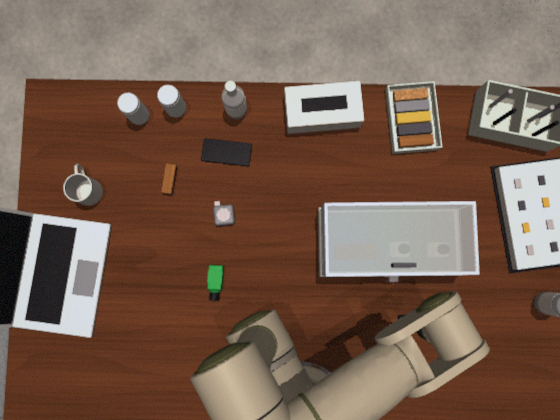

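View pics/s26c.png

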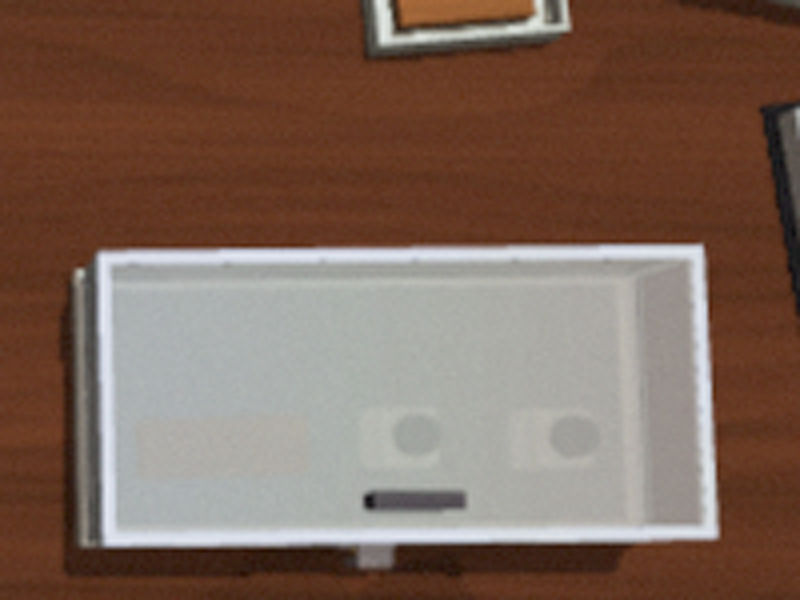

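```bash
python3 - <<'E'
from h import *
c=cap("top");d=cap("scene")
pc=lambda u,v:(u/2.8,150+v/2.8); tc=lambda u,v:(300+u/4,140+v/4)
print(tri(c,tc(105,545),d,pc(562,36)),tri(c,tc(718,539),d,pc(65,232)))
print("back",tri(c,tc(98,253),d,pc(655,253)),tri(c,tc(704,246),d,pc(138,465)))
go()
E
```

```text
[369.37087848 -50.07760732 158.33567707] [ 379.16751281 -451.42219997  156.89426364]
back [561.62165973 -44.13818104 157.4111712 ] [ 571.49439339 -442.82950439  164.11176515]
turn [0. 0. 0.] min rows 0.0
joints [-1.05 -0.06  1.83 -0.    1.36  0.49] pos [ 277.4 -252.4  273. ] f [-0.2 -0.4 -0.3] grip 0.003 t 69.9
```

The front edge triangulates to about 158 mm, against 160 mm when shut and about 173 mm when ajar. The finger stop also agrees with fully shut: 188.4 mm, against a bar top at 188. The bottles stand, the bystanders have not moved and the robot is clear, so I'll hand in.

```bash
python3 -c "
from rig import workorder
print(workorder.finish_job())"
```

```text
the job is handed in; nothing more can be done
None
```

The job is done and handed in at about 70 s of the 210 s allowed. Both white care bottles stand upright on the plinth with the larger brush lying beside them, all within the area the cover encloses. The cover is swung down over them and pressed past its catch to its stop.

**Last checks:**
- **Cover:** the front edge measures about 157–158 mm high in the cameras, against 160 mm when shut and about 173 mm when ajar. The fingers met a hard stop at the bar-top height expected when shut (188 mm).
- **Bottles and brush:** both bottles stand and the brush is in place, seen through the cover in both views.
- **Bystanders:** tape, phone, green bottle and small brush are where they were at the start, judged by eye from the top picture.

**What went wrong or disagreed:**
- The first grip on one bottle ran the wrist into its joint limits, so I laid it back down and gripped it the other way round.
- While setting that bottle down I pressed too hard, to about 41 N vertically, roughly 49 N total at the wrist. I eased off before letting go, and it stayed standing.
- Pressing the cover first stuck at about 30 N vertically, because I was pushing straight down. It went past the catch once I followed the cover's arc.
- One of the four cover corners, at the back, measured 164 mm, about 4 mm high. I put that down to error in picking the pixel.

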